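Release and push out a latched filter slide with a pin tool

ROBOT

A 6-joint arm with a two-finger parallel gripper is mounted at the origin on a cart in front of the work surface, level with it; the furniture and walls round the work are solid. World frame = base frame: x ahead of the robot, y to its left, z up, the work surface at z = 0. Lengths are in m, angles in rad, forces in N, time in s.
With the tool pointing down it reaches from about 0.3 to 0.775 m from the base axis. Payload 14.6 kg.
Tool frame: the origin (TCP) lies at the very end of the fingers, on their centre line; the grasp point (between the pads) lies 19 mm behind it; x points along the fingers, y is the direction in which the jaws open and shut, and the axes are right-handed (so a half turn about x gives the same grasp; the last joint's range is limited). The gripper opens to 94 mm and grips with 3 to 60 N. Pads are 16 mm wide; open, the fingers measure 119 mm over their backs; the gripper's body (75 mm by 177 mm) begins 78 mm behind the grasp point.
Start: joints at [1.28, 0.3, 1.521, -0, 1.321, -0.067], TCP at [0.122, 0.536, 0.205] pointing down, gripper open.
Joint ranges: [-3.03, 3.03], [-0.79, 2.21], [0.23, 2.52], [-1.04, 4.18], [0, 3.07], [-2.55, 2.55]. Speed limits (rad/s): [2.22, 2.22, 2.57, 3.14, 3.14, 3.14].

INTERFACE

Orientations are given as [roll, pitch, yaw] about the fixed x, y, z axes, in that order (R = Rz(yaw) Ry(pitch) Rx(roll)).
In Python, from station import ctrl, viewer, hand_in gives the robot as it stands. The module is installed in compiled form; this text tells all that it offers.
- The arm moves only by the tool play_rows, never from a script. Its argument "deltas" is a list that holds one entry, the list of rows, each a list of 7 numbers: the shift along the tool's x, y, z in mm, then the turn, a rotation vector about the tool's x, y, z in rad, then the finger opening in mm, from 0 to 94. In form: [[[dx, dy, dz, ax, ay, az, gripper], ...]]. A call has 1 to 10 rows; each row shifts and turns the commanded pose from where the row before left it, along the tool's axes as they then stand; what a row does not reach is not made up. A row lasts 1/10 s, in which the tool goes at most 50 mm and 8.59 degrees, less where a joint would pass 70% of its speed; a pose out of reach is approached as far as the arm can. A call with a gripper value outside its range is refused whole. The fingers move at their own pace and stop on an object; "grip_force" is the grip in N (left out, the last holds). Time passes only in rows, so rows that do not move let the fingers close. It gives the time, the measured TCP pose, the force and the opening at its end, in the units of the state.
- ctrl.get_obs(): the state, without advancing time (a new reading comes with each control period).
- viewer.camera(name): name is "scene" or "side" or "wrist"; returns a dict with "img" (420x560x3 uint8, red, green, blue), "fx", "fy", "cx", "cy" (pixels), "distortion" ([k1, k2, p1, p2, k3] as OpenCV has them; the pictures are not rectified), "rvec" (rotation vector, rad) and "tvec" (3), from world to camera coordinates, as OpenCV has them. Camera axes: x right, y down, z forward; pixel columns grow to the right and rows downward; lengths in m; the calibration is good to about 2 mm. A picture is of the moment at which its call begins. There is no depth.
- hand_in(): hands the job in, once; it reports no verdict.
The state is a dict: "time_s": time; "qpos": joint angles; "joint_vel": joint speeds; "tau": joint torques, N m; "ee_pos": TCP position; "eef_rot": TCP orientation; "force": force on the tool from outside, world axes, zero at the start; "moment": the same for the moment, N m; "grip_width": finger opening in m.
Only numpy, scipy, OpenCV 4.12 (cv2) and the standard library are available. Lean on these libraries where they do the work, as an engineer would, in place of code of your own. Each camera call takes 0.05 s, during which the arm holds its last target.

TASK

Take the pin tool from its stand, reach down into the small recess of the filter block's slide with the pin, hold the sprung release button down and, with it held down, push the slide out all the way. Then stand the pin tool fully home in its stand again. Work the filter block gently and with the pin only, never with the fingers, and leave the petri dish where it is.

Things in the scene. Friction and masses are not known exactly. Their poses are not given: they have to be found in the camera images.
- filter_block: Fixed aluminium filter block, 140 x 64 mm, side rails 30 mm high, a cover 40 mm high over its rear half with a hose nozzle (63 mm high) on it. Origin: centre of its underside. z up; x along the slide, which comes out at the open -x end. More than 15 N on it, its slide or button harms it. If the button comes up on the way out, the latch catches the slide again within 13 mm.
- filter_slide (a joint): Steel slide, 44 mm wide, in the block's channel: 0 = home, 0.045 m = out at its stop, moving along the block's -x. Latched at home (1 mm of play) by the release button, which sits in the slide and travels with it. With the button down it slides against 2.5 N of friction, plus 1 N at 80 mm/s. Beyond 38 mm the latch is past its last tooth: when the button comes up there the slide stays out.
- recess_mouth (a point): Centre of the mouth of the round recess (10 mm wide, 2.5 mm chamfer) in the slide's flat top, 30 mm above the worktop, near its outer end; moves with it. The sprung button fills its bottom, 4 to 16 mm below the mouth: unmeasured, so feel for it. It starts down at 1.5 N, plus 1 N a mm; it frees the slide 4 mm down (5.5 N) and bottoms hard 5 mm down (6.5 N).
- pin_handle (a point): Centre of the pin tool's square black handle (16 x 16 mm, 55 mm high), to grasp it by; x and y axes are normal to its flat sides. The tool (50 to 80 g) stands upright in its stand at the start. Below the handle: a collar, 20 mm in diameter and 6 mm high, then a round steel pin, 6 mm in diameter and 38 mm long.
- pin_tip (a point): Lower end of the pin, on the tool's axis, 71.5 mm straight below the centre of the handle; z axis up along the tool.
- stand_hole (a point): Centre of the mouth of the round hole (10 mm wide, 3 mm chamfer, 44 mm deep) in the top of the fixed grey stand, 56 x 56 mm and 50 mm high on a 74 mm foot. Fully home, the tool's collar rests on this top with the tip 38 mm below the mouth.
- petri_dish: Small round clear petri dish, 55 mm in diameter and 11 mm high, loose on the worktop near the stand, to be left alone. Origin: centre of its underside.
Mind the look-alikes: they are no part of the job. Leave any green or orange look-alike of the part that bears pin_handle alone.

How it is judged:
On the way:
1. the slide is pushed out (more than 38 mm) with the pin in its recess (value of joint filter_slide above 0.038 m and horizontal distance between pin_tip and recess_mouth below 0.006 m and z of pin_tip in the frame of recess_mouth below -0.003 m), for 0.05 s.
At the end, for the whole second after the job is handed in: The slide is out by more than 38 mm of its 45 mm, and the pin tool stands in its stand: tip within 6 mm of the hole's axis and at least 34 mm below its mouth, tool within 0.12 rad of upright (value of joint filter_slide above 0.038 m and horizontal distance between pin_tip and stand_hole below 0.006 m and z of pin_tip in the frame of stand_hole below -0.034 m and angle between pin_tip's own z axis and vertical below 0.12 rad); the robot touches nothing.
It fails at once if more than 15 N on the filter block, its slide or its button (contact force between filter_block and anything else above 15 N).
It fails at once if the fingers work the filter block themselves (contact force between filter_block and the fingers above 2 N).
It fails at once if the petri dish is shifted by more than 25 mm (distance of petri_dish from where it was at the start of the episode above 0.025 m).
It also fails if it takes over 64 s, if anything falls off the work surface, if the arm or the gripper's body presses on something with over 40 N, if the wrist force passes 120 N, or if a joint passes its speed limit or range.

## Working session

There is one attempt and no reset: what is moved stays moved. The work goes in short steps, Python scripts to look and compute and a tool call to move; the robot and the scene stay as the last step left them, time stands still between calls to the robot, and variables do not carry over. Pictures are saved under pics/ and viewed, and the job is handed in when it is done.

Besides the shell and the picture viewer there is one more tool, called after "Emit:" as name(argument=value, ...), one argument or row to a line, values as JSON. play_rows: Moves the arm, as the interface text tells. Its arguments: {"type":"object","properties":{"deltas":{"type":"array","items":{"type":"array","items":{"type":"array","items":{"type":"number"}}}},"grip_force":{"type":"number"}},"required":["deltas"]}

```bash
mkdir -p pics; cat > h.py <<'E'
from station import ctrl, viewer, hand_in
import numpy as np, cv2
def cam(n):
    c=viewer.camera(n); c['K']=np.array([[c['fx'],0,c['cx']],[0,c['fy'],c['cy']],[0,0,1.]]); c['D']=np.array(c['distortion'],float)
    c['R']=cv2.Rodrigues(np.array(c['rvec'],float))[0]; c['t']=np.array(c['tvec'],float).ravel(); return c
def save(c,f,crop=None,s=1):
    im=c['img'][:,:,::-1]
    if crop: x0,y0,x1,y1=crop; im=im[y0:y1,x0:x1]
    if s!=1: im=cv2.resize(im,None,fx=s,fy=s,interpolation=cv2.INTER_CUBIC)
    cv2.imwrite(f,im)
def ray(c,uv):
    p=cv2.undistortPoints(np.array([[uv]],float),c['K'],c['D'])[0,0]
    return -c['R'].T@c['t'], c['R'].T@np.array([p[0],p[1],1.])
def atz(c,uv,z):
    o,d=ray(c,uv); return o+d*(z-o[2])/d[2]
def proj(c,P):
    return cv2.projectPoints(np.array(P,float).reshape(-1,3),np.array(c['rvec'],float),c['t'],c['K'],c['D'])[0].reshape(-1,2)
E
python3 - <<'E'
from h import *
for n in ("scene","side","wrist"):
    c=cam(n); save(c,f'pics/{n}0.png'); print(n,-c['R'].T@c['t'],c['fx'])
    import pickle; pickle.dump(c,open(f'{n}0.pkl','wb'))
print(ctrl.get_obs())
E
```

```text
scene [ 0.08184651 -0.32879672  0.52483938] 495.0041510267965
side [0.34754899 0.81894832 0.69446035] 522.5528770833635
wrist [0.05466465 0.55060408 0.38465967] 358.74426204185596
{'time_s': 0.15, 'qpos': array([ 1.28041259e+00,  3.00333294e-01,  1.52143469e+00,  2.88542375e-05,
        1.32069513e+00, -6.65718557e-02]), 'joint_vel': array([ 0.0021248 , -0.00121104, -0.00250317, -0.00059956,  0.00134068,
       -0.00098307]), 'tau': array([-2.73666737e-04, -5.31960225e+01, -3.52813160e+01,  7.07984087e-02,
        2.36316829e-02, -3.61254570e-05]), 'ee_pos': array([0.1219951 , 0.53609693, 0.20502385]), 'eef_rot': array([-1.66946672,  1.56992541, -1.89328575]), 'force': array([ 0.95704113, -0.87692604, -0.53929349]), 'moment': array([-0.01201829, -0.00907903,  0.03303712]), 'grip_width': 0.09390729786250929}
```

View pics/scene0.png

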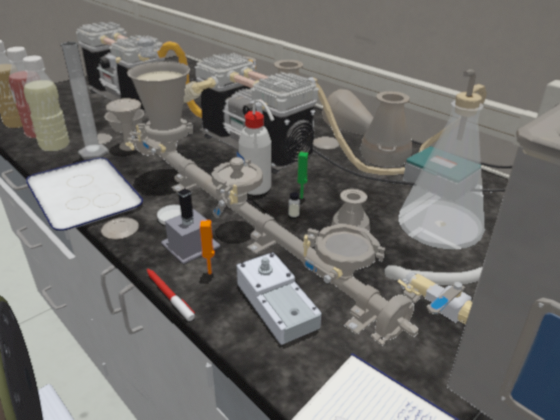

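View pics/side0.png

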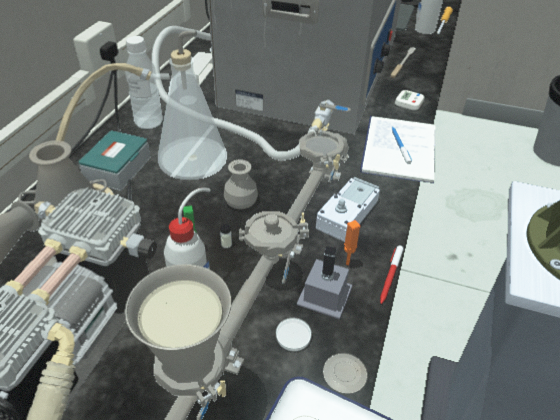

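View pics/wrist0.png

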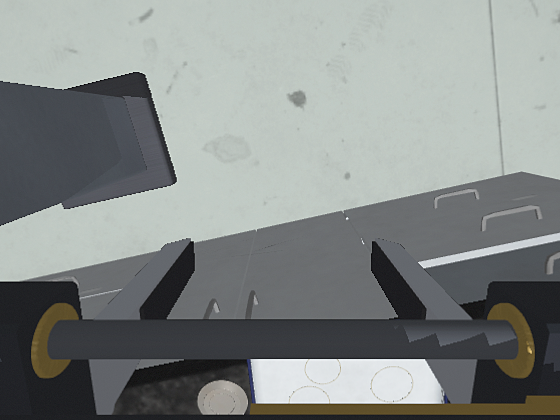

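Candidates for the pin tool in scene (and side) pixels are:
- black handle in the grey stand (186,205), side (329,262)
- orange look-alike (207,240), side (352,237)
- green look-alike (303,173), side (188,213)

I choose the black one and check it in close crops.

```bash
python3 - <<'E'
from h import *
import pickle
s=pickle.load(open('scene0.pkl','rb')); save(s,'pics/sc1.png',(150,180,330,345),4.4)
s=pickle.load(open('side0.pkl','rb')); save(s,'pics/si1.png',(260,170,410,350),3.3)
E
```

```text
(no output)
```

View pics/sc1.png

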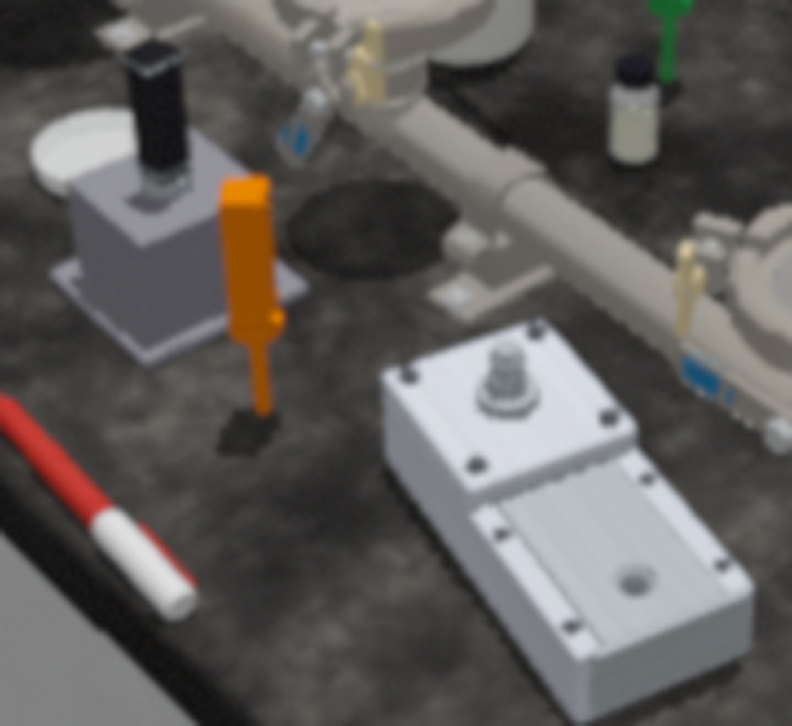

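View pics/si1.png

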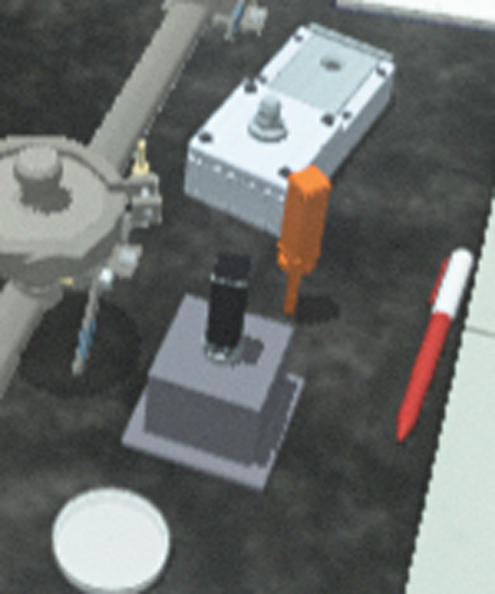

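```bash
python3 - <<'E'
from h import *
import pickle
S=pickle.load(open('scene0.pkl','rb')); V=pickle.load(open('side0.pkl','rb'))
a=lambda x,y:(150+x/4.4,180+y/4.4); b=lambda x,y:(260+x/3.3,170+y/3.3)
def show(n,c,uv,z): print(n,atz(c,uv,z).round(4))
for p in [(183,130),(68,185),(145,243)]: show('stand sc',S,a(*p),.05)
for p in [(192,296),(294,326),(263,409),(147,375)]: show('stand si',V,b(*p),.05)
show('htop sc',S,a(153,57),.111); show('htop si',V,b(234,262),.111)
show('collar sc',S,a(165,190),.053);show('collar si',V,b(222,350),.053)
show('rec sc',S,a(636,580),.03);show('rec si',V,b(331,64),.03)
for p in [(583,657),(752,590)]: show('end sc',S,a(*p),.03)
for p in [(313,25),(394,68)]: show('end si',V,b(*p),.03)
for p in [(383,373),(542,320),(637,432),(470,495)]: show('cov sc',S,a(*p),.04)
show('noz',S,a(508,348),.063);show('noz',V,b(269,103),.063)
show('or top',S,a(247,195),.11);show('or bot',S,a(263,412),0);show('or top',V,b(310,182),.11);show('or bot',V,b(289,310),0)
show('dish',S,a(105,150),.008); show('dish',V,b(112,545),.008)
E
```

```text
stand sc [0.4658 0.2985 0.05  ]
stand sc [0.4117 0.2966 0.05  ]
stand sc [0.4121 0.2455 0.05  ]
stand si [0.4623 0.2422 0.05  ]
stand si [0.4098 0.2441 0.05  ]
stand si [0.4117 0.2995 0.05  ]
stand si [0.4689 0.2985 0.05  ]
htop sc [0.4362 0.2653 0.111 ]
htop si [0.4389 0.2698 0.111 ]
collar sc [0.4346 0.265  0.053 ]
collar si [0.4387 0.2737 0.053 ]
rec sc [0.4382 0.0152 0.03  ]
rec si [0.4381 0.0169 0.03  ]
end sc [0.4038 0.0032 0.03  ]
end sc [ 0.4618 -0.0126  0.03  ]
end si [ 0.4563 -0.0158  0.03  ]
end si [0.402  0.0076 0.03  ]
cov sc [0.4365 0.1382 0.04  ]
cov sc [0.4968 0.1225 0.04  ]
cov sc [0.4794 0.0567 0.04  ]
cov sc [0.4184 0.0716 0.04  ]
noz [0.4586 0.0977 0.063 ]
noz [0.4586 0.1014 0.063 ]
or top [0.4102 0.1725 0.11  ]
or bot [0.4196 0.1893 0.    ]
or top [0.4178 0.2045 0.11  ]
or bot [0.4197 0.1894 0.    ]
dish [0.4665 0.3636 0.008 ]
dish [0.4629 0.3675 0.008 ]
```

```bash
cat >> h.py <<'E'
from scipy.spatial.transform import Rotation as Ro
def st():
    o=ctrl.get_obs(); R=Ro.from_euler('xyz',o['eef_rot']).as_matrix(); return o,R
def down(yaw):  # tool x down, tool y along world yaw angle
    x=np.array([0,0,-1.]); y=np.array([np.cos(yaw),np.sin(yaw),0]); return np.column_stack([x,y,np.cross(x,y)])
def go(P,yaw=None):
    o,R=st(); d=R.T@(np.array(P)-o['ee_pos'])*1000
    print('t',o['time_s'],'pos',o['ee_pos'].round(4),'F',o['force'].round(2),'w',round(o['grip_width'],4))
    print('yaw of y',np.degrees(np.arctan2(R[1,1],R[0,1])).round(2),'tilt',np.degrees(np.arccos(-R[2,0])).round(2))
    print('shift tool mm (old axes)',d.round(1))
    if yaw is not None:
        T=down(yaw); print('rotvec',Ro.from_matrix(R.T@T).as_rotvec().round(4))
E
python3 - <<'E'
from h import *
o,R=st(); print(R.round(3)); go([.4375,.269,.2],np.pi/2)
E
```

```text
[[-0.     0.222  0.975]
 [-0.001  0.975 -0.222]
 [-1.    -0.001 -0.   ]]
t 0.15 pos [0.122  0.5361 0.205 ] F [ 0.96 -0.88 -0.54] w 0.0939
yaw of y 77.18 tilt 0.05
shift tool mm (old axes) [   5.2 -190.4  366.9]
rotvec [-2.238e-01 -2.000e-04  9.000e-04]
```

```bash
python3 - <<'E'
from h import *
import pickle
S=pickle.load(open('scene0.pkl','rb')); V=pickle.load(open('side0.pkl','rb'));W=pickle.load(open('wrist0.pkl','rb'))
def tri(u,v):
    o1,d1=ray(S,u);o2,d2=ray(V,v);A=np.column_stack([d1,-d2]);s=np.linalg.lstsq(A,o2-o1,rcond=None)[0]
    p,q=o1+s[0]*d1,o2+s[1]*d2; return ((p+q)/2).round(3),np.linalg.norm(p-q).round(4)
print('cup',tri((160,75),(178,312)))
print('valve',tri((237,165),(270,228)))
print('redcap',tri((254,120),(181,228)))
print('orange',tri((150+247/4.4,180+185/4.4),(260+310/3.3,170+176/3.3)))
print('htop',tri((150+153/4.4,180+57/4.4),(260+234/3.3,170+262/3.3)))
print('W axis',W['R'])
E
```

```text
cup (array([0.561, 0.517, 0.213]), np.float64(0.0023))
valve (array([0.541, 0.265, 0.121]), np.float64(0.0059))
redcap (array([0.651, 0.342, 0.151]), np.float64(0.0025))
orange (array([0.421, 0.189, 0.1  ]), np.float64(0.0017))
htop (array([0.439, 0.268, 0.109]), np.float64(0.0012))
W axis [[ 0.22201343  0.97504125 -0.00214643]
 [ 0.9457662  -0.21481116  0.24368518]
 [ 0.23714203 -0.05613141 -0.96985201]]
```

```bash
python3 - <<'E'
from h import *
import pickle
S=pickle.load(open('scene0.pkl','rb')); V=pickle.load(open('side0.pkl','rb'))
save(S,'pics/hs.png',(165,180,215,240),10); save(V,'pics/hv.png',(305,235,365,315),7)
E
```

```text
(no output)
```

View pics/hs.png

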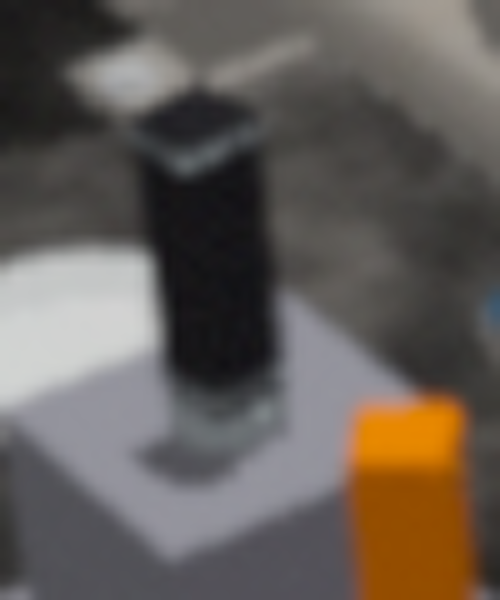

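View pics/hv.png

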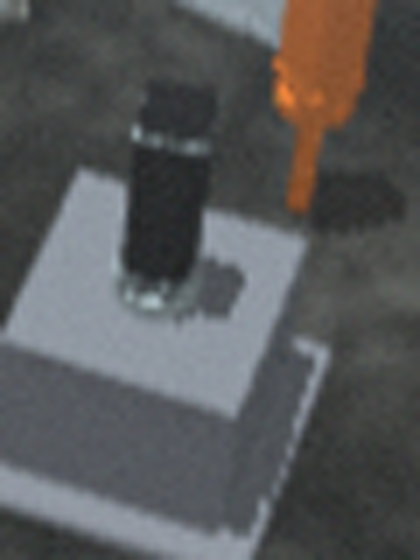

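The crops show the black square handle with its steel collar, standing in the grey stand. That is the right tool. I'll get its yaw from the top corners.

```bash
python3 - <<'E'
from h import *
import pickle
S=pickle.load(open('scene0.pkl','rb')); V=pickle.load(open('side0.pkl','rb'))
P=[atz(S,(165+x/10,180+y/10),.111) for x,y in [(135,130),(185,172),(262,125),(200,88)]]
Q=[atz(V,(305+x/7,235+y/7),.111) for x,y in [(133,130),(209,147),(217,92),(148,82)]]
for L in (P,Q):
    print(np.mean(L,0).round(4))
    for i in range(4):
        d=L[(i+1)%4]-L[i]; print(np.degrees(np.arctan2(d[1],d[0])).round(1),np.linalg.norm(d).round(4))
go([.4375,.269,.2],np.pi/2)
E
```

```text
[0.4362 0.2658 0.111 ]
-94.7 0.0161
11.9 0.0175
92.6 0.0164
-165.5 0.0155
[0.439  0.2736 0.111 ]
-177.2 0.0167
-81.7 0.0166
8.6 0.0151
92.5 0.015
t 0.15 pos [0.122  0.5361 0.205 ] F [ 0.96 -0.88 -0.54] w 0.0939
yaw of y 77.18 tilt 0.05
shift tool mm (old axes) [   5.2 -190.4  366.9]
rotvec [-2.238e-01 -2.000e-04  9.000e-04]
```

Emit:
play_rows(
  deltas=[
    [[0, -10, 20, 0, 0, 0, 94], [0, -20, 38, 0, 0, 0, 94], [0, -20, 38, 0, 0, 0, 94], [0, -20, 38, 0, 0, 0, 94], [0, -20, 38, 0, 0, 0, 94], [0, -20, 38, 0, 0, 0, 94], [0, -20, 38, 0, 0, 0, 94], [0, -20, 38, 0, 0, 0, 94], [0, -20, 38, 0, 0, 0, 94], [0, -18, 35, 0, 0, 0, 94]],
  ],
)

```text
time_s: 1.15
ee_pos: [0.4316, 0.2717, 0.2054]
eef_rot: [-1.87, 1.571, -2.094]
force: [-0.6, 0.6, -0.7]
grip_width: 0.0935
```

```bash
python3 - <<'E'
from h import *
import pickle
c=cam('wrist'); save(c,'pics/w1.png'); pickle.dump(c,open('w1.pkl','wb'))
go([.4375,.2695,.2],np.radians(96))
E
```

```text
t 1.2 pos [0.4347 0.2689 0.2052] F [ 1.59 -2.15 -0.4 ] w 0.0937
yaw of y 77.03 tilt 0.07
shift tool mm (old axes) [5.2 1.2 2.6]
rotvec [-0.3312  0.0007  0.001 ]
```

View pics/w1.png

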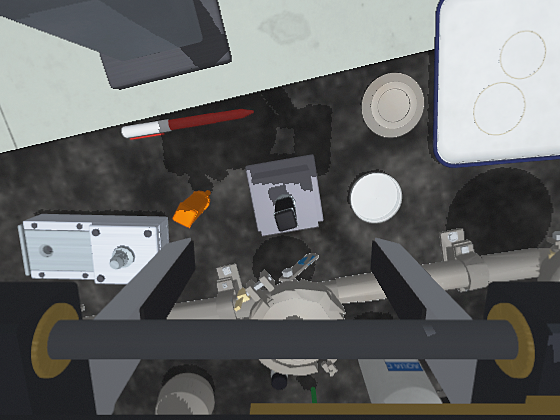

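```bash
python3 - <<'E'
from h import *
import pickle
c=pickle.load(open('w1.pkl','rb')); save(c,'pics/w1a.png',(235,145,335,240),7);save(c,'pics/w1b.png',(10,200,190,300),4.4)
E
```

```text
(no output)
```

View pics/w1a.png

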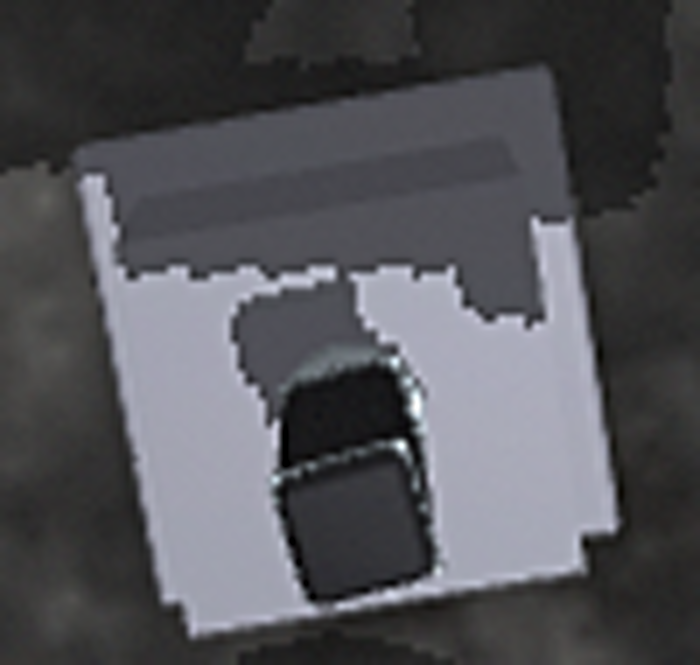

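View pics/w1b.png

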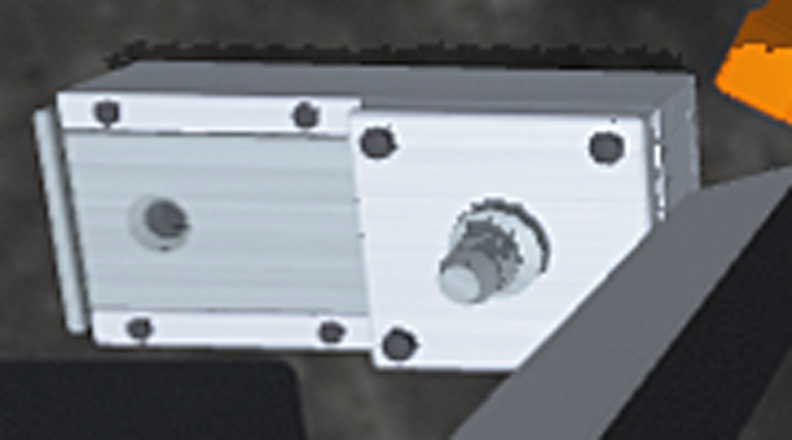

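```bash
python3 - <<'E'
from h import *
import pickle
c=pickle.load(open('w1.pkl','rb'))
L=[atz(c,(235+x/7,145+y/7),.111) for x,y in [(275,485),(405,448),(437,570),(318,605)]]
print(np.mean(L,0).round(4))
for i in range(4):
    d=L[(i+1)%4]-L[i]; print(np.degrees(np.arctan2(d[1],d[0])).round(1),np.linalg.norm(d).round(4))
b=lambda x,y,z:print(x,y,atz(c,(10+x/4.4,200+y/4.4),z).round(4))
b(160,222,.03)
for p in [(60,95),(95,345),(375,130) ]: b(*p,.03)
for p in [(350,112),(376,368),(648,117)]: b(*p,.04)
b(462,283,.063)
E
```

```text
[0.4413 0.2713 0.111 ]
93.6 0.0153
1.8 0.0148
-85.7 0.0142
-174.0 0.015
160 222 [0.4402 0.0141 0.03  ]
60 95 [0.4054 0.0033 0.03  ]
95 345 [ 0.4665 -0.0134  0.03  ]
375 130 [0.4298 0.0719 0.03  ]
350 112 [0.4226 0.0739 0.04  ]
376 368 [0.4841 0.0577 0.04  ]
648 117 [0.4388 0.1397 0.04  ]
462 283 [0.4611 0.0983 0.063 ]
```

Emit:
play_rows(
  deltas=[
    [[5, 1.4, 3.6, -0.1, 0, 0, 94], [15, 0, 0, -0.1, 0, 0, 94], [20, 0, 0, -0.097, 0, 0, 94], [15, 0, 0, 0, 0, 0, 94], [8, 0, 0, 0, 0, 0, 94], [0, 0, 0, 0, 0, 0, 94], [0, 0, 0, 0, 0, 0, 94]],
  ],
)

```text
time_s: 1.9
ee_pos: [0.4344, 0.274, 0.143]
eef_rot: [0.414, 1.57, 0.487]
force: [0.3, -0.1, 0.3]
grip_width: 0.0941
```

```bash
python3 - <<'E'
from h import *
import pickle
c=cam('wrist'); save(c,'pics/w2.png'); pickle.dump(c,open('w2.pkl','wb')); save(c,'pics/w2a.png',(200,180,400,330),4)
go([.4385,.2695,.0645],np.radians(94))
E
```

```text
t 1.95 pos [0.4345 0.2741 0.1432] F [-0.19  0.23  0.36] w 0.0943
yaw of y 94.19 tilt 0.06
shift tool mm (old axes) [78.7 -4.9  3.6]
rotvec [ 0.0032  0.001  -0.0004]
```

View pics/w2.png

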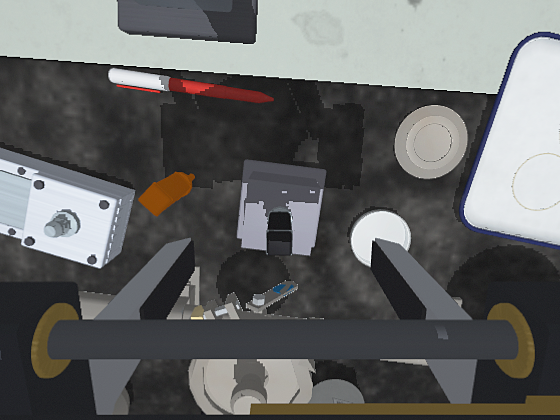

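View pics/w2a.png

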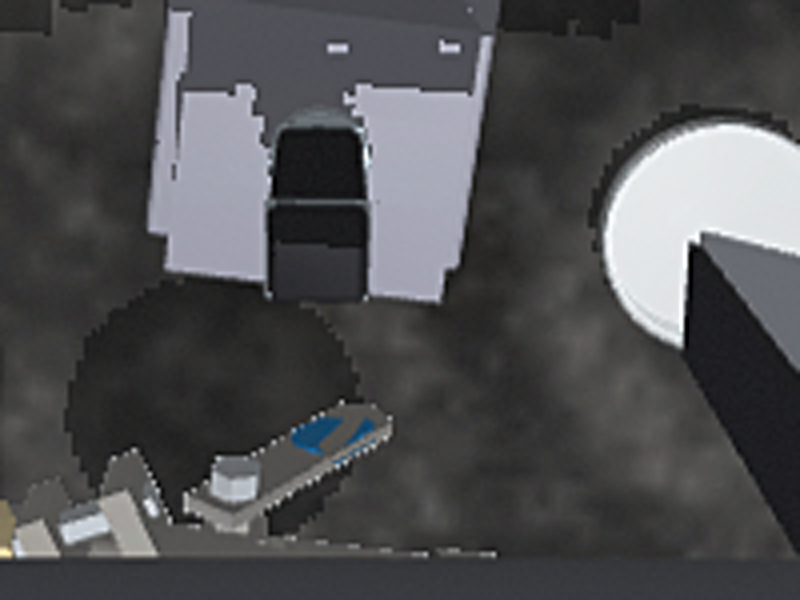

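```bash
python3 - <<'E'
from h import *
import pickle
c=pickle.load(open('w2.pkl','rb'))
L=[atz(c,(200+x/4,180+y/4),.111) for x,y in [(267,201),(370,203),(367,300),(267,297)]]
print(np.mean(L,0).round(4))
for i in range(4):
    d=L[(i+1)%4]-L[i]; print(np.degrees(np.arctan2(d[1],d[0])).round(1),np.linalg.norm(d).round(4))
E
```

```text
[0.4404 0.271  0.111 ]
93.0 0.0159
2.9 0.016
-87.6 0.0157
-176.4 0.0158
```

Emit:
play_rows(
  deltas=[
    [[0, -3.9, 4.7, 0.017, 0, 0, 50], [5, 0, 0, 0, 0, 0, 50], [15, 0, 0, 0, 0, 0, 50], [20, 0, 0, 0, 0, 0, 50], [20, 0, 0, 0, 0, 0, 50], [12, 0, 0, 0, 0, 0, 50], [7, 0, 0, 0, 0, 0, 50], [0, 0, 0, 0, 0, 0, 50], [0, 0, 0, 0, 0, 0, 50]],
  ],
  grip_force=40,
)

```text
time_s: 2.85
ee_pos: [0.4395, 0.2705, 0.064]
eef_rot: [0.415, 1.57, 0.471]
force: [-0.1, 0.4, -0.4]
grip_width: 0.0502
```

```bash
python3 - <<'E'
from h import *
for n in ('wrist','side','scene'):
    c=cam(n); save(c,f'pics/{n}3.png',{'wrist':(180,150,400,315),'side':(240,150,420,330),'scene':(130,140,290,300)}[n],3.3)
go([.4395,.2705,.0645],np.radians(93.2))
E
python3 -c "
import cv2,numpy as np
a=[cv2.resize(cv2.imread(f'pics/{n}3.png'),(400,400)) for n in ('side','scene')];cv2.imwrite('pics/m3.png',np.hstack(a))"
```

```text
t 3.0 pos [0.4395 0.2705 0.0642] F [ 0.56  0.08 -0.02] w 0.05
yaw of y 93.22 tilt 0.07
shift tool mm (old axes) [-0.3  0.  -0. ]
rotvec [ 0.0004  0.0011 -0.0005]
```

View pics/wrist3.png

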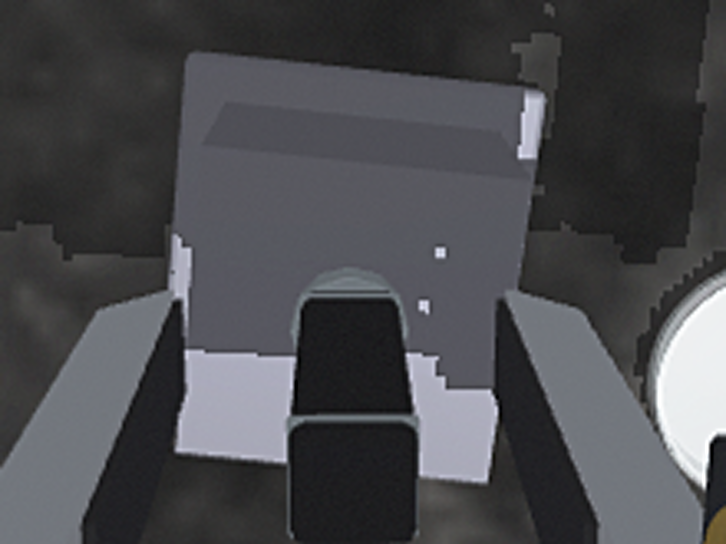

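View pics/m3.png

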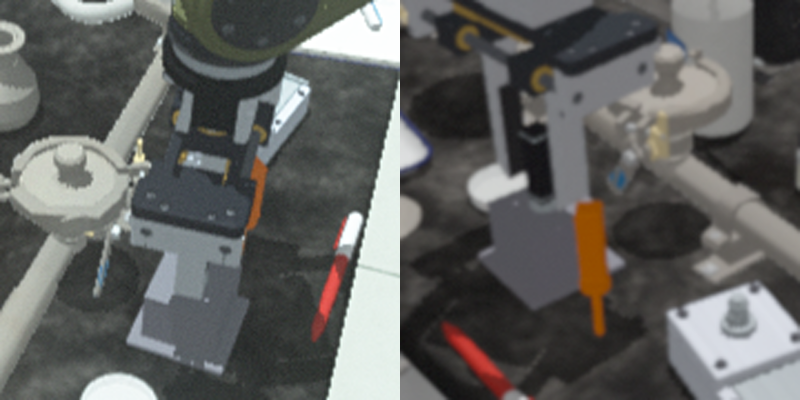

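Emit:
play_rows(
  deltas=[
    [[0, 0, 0, 0, 0, 0, 10], [0, 0, 0, 0, 0, 0, 10], [0, 0, 0, 0, 0, 0, 10], [0, 0, 0, 0, 0, 0, 10], [0, 0, 0, 0, 0, 0, 10], [0, 0, 0, 0, 0, 0, 10]],
  ],
  grip_force=45,
)

```text
time_s: 3.6
ee_pos: [0.4392, 0.2703, 0.0635]
eef_rot: [0.74, 1.571, 0.796]
force: [-0.4, 0.5, 0.3]
grip_width: 0.0156
```

```bash
python3 - <<'E'
from h import *
import pickle
c=cam('wrist'); save(c,'pics/w4.png',(180,180,400,345),3.3); pickle.dump(c,open('w4.pkl','wb'))
o,R=st(); print(o['force'],o['grip_width'],o['ee_pos'])
E
```

```text
[ 0.04000144 -0.25181019 -0.41064397] 0.015757451687608476 [0.43916253 0.27032294 0.06343263]
```

View pics/w4.png

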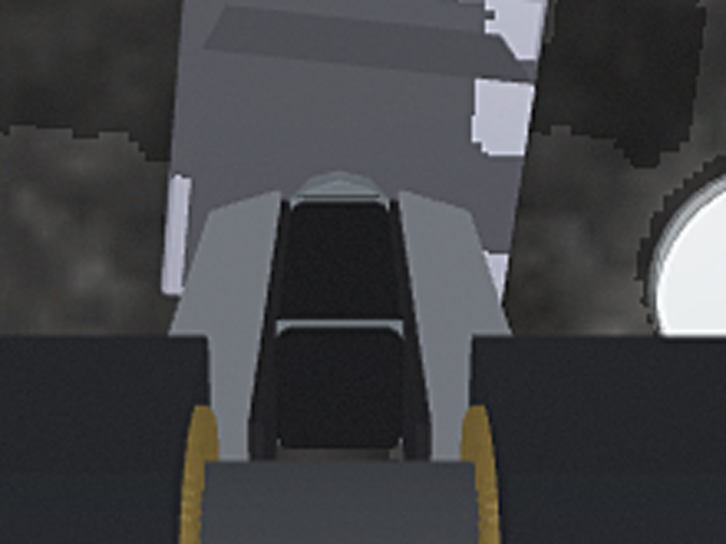

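Emit:
play_rows(
  deltas=[
    [[-4, 0, 0, 0, 0, 0, 10], [-10, 0, 0, 0, 0, 0, 10], [-14, 0, 0, 0, 0, 0, 10], [-16, 0, 0, 0, 0, 0, 10], [-16, 0, 0, 0, 0, 0, 10], [-16, 0, 0, 0, 0, 0, 10], [-16, 0, 0, 0, 0, 0, 10], [-16, 0, 0, 0, 0, 0, 10], [-7, 0, 0, 0, 0, 0, 10], [0, 0, 0, 0, 0, 0, 10]],
  ],
)

```text
time_s: 4.65
ee_pos: [0.4395, 0.2705, 0.1796]
eef_rot: [0.42, 1.569, 0.477]
force: [0.6, 0.3, -0.1]
grip_width: 0.016
```

```bash
python3 - <<'E'
from h import *
import pickle
for n in ('wrist','side','scene'):
    c=cam(n);pickle.dump(c,open(n+'5.pkl','wb')); save(c,f'pics/{n}5.png')
o,R=st(); print(o['force'],o['grip_width'],o['ee_pos'])
E
```

```text
[-0.34451396  0.43653415 -2.48380098] 0.01559765842626897 [0.4388921  0.270142   0.17773585]
```

View pics/wrist5.png

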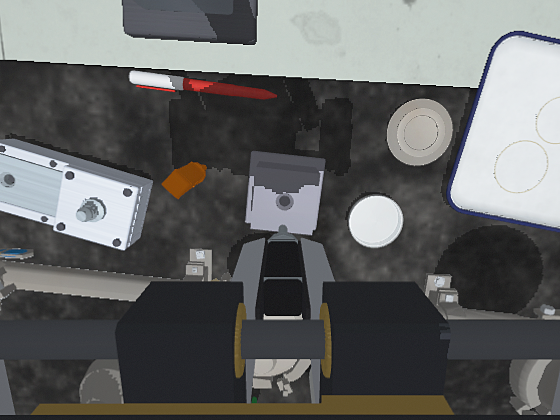

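View pics/scene5.png

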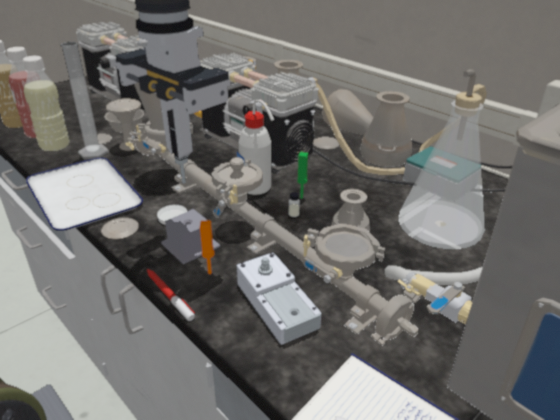

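View pics/side5.png

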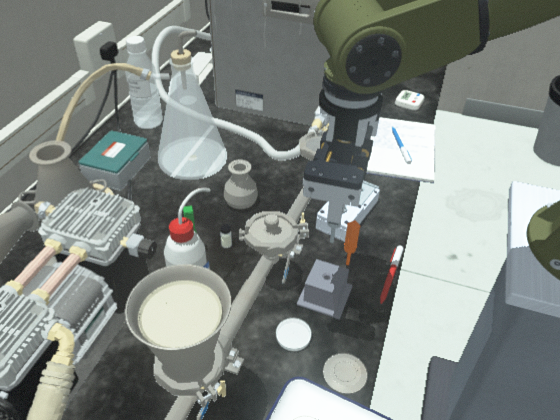

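```bash
python3 - <<'E'
from h import *
import pickle
W,S,V=[pickle.load(open(n+'5.pkl','rb')) for n in ('wrist','scene','side')]
def cr(c,b,s):
    x0,y0,x1,y1=b; return cv2.resize(c['img'][y0:y1,x0:x1,::-1],s,interpolation=cv2.INTER_CUBIC)
a=np.vstack([np.hstack([cr(W,(240,170,340,245),(400,300)),cr(W,(0,140,100,215),(400,300))]),
 np.hstack([cr(S,(140,120,220,180),(400,300)),cr(S,(150,200,230,260),(400,300))])])
cv2.imwrite('pics/m5.png',a)
a=np.hstack([cr(V,(290,210,370,310),(400,500)),cr(V,(320,160,400,260),(400,500))]); cv2.imwrite('pics/m5b.png',a)
E
```

```text
(no output)
```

View pics/m5.png

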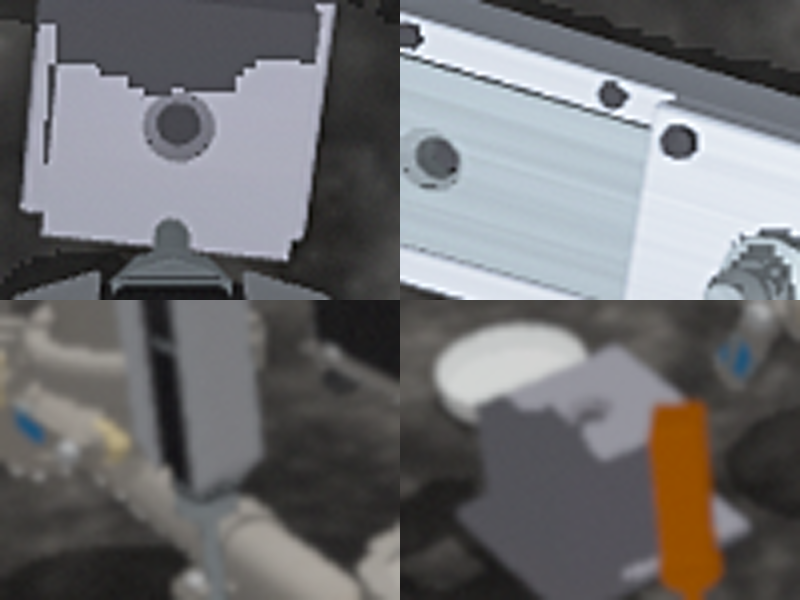

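View pics/m5b.png

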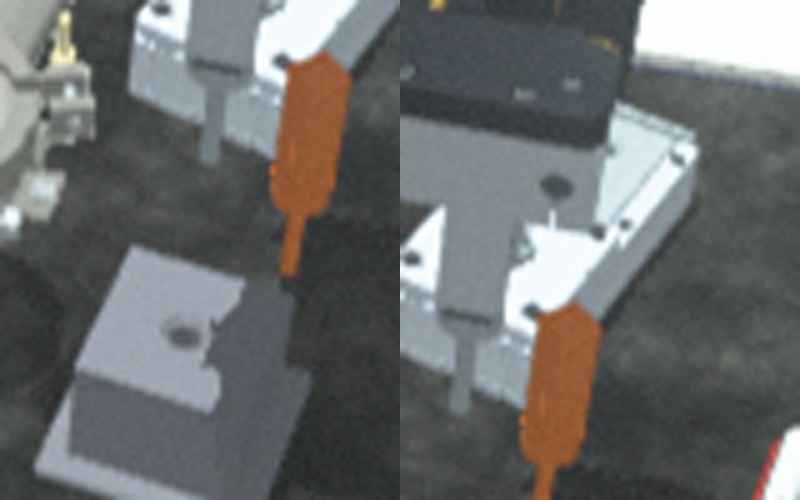

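```bash
python3 - <<'E'
from h import *
import pickle
W,S,V=[pickle.load(open(n+'5.pkl','rb')) for n in ('wrist','scene','side')]
save(S,'pics/s5c.png',(160,150,220,200),10)
for n,c,p in (('w',W,(284.75,201.5)),('s',S,(188.4,222)),('v',V,(326.8,277))): print('hole',n,atz(c,p,.05).round(4))
print('rec w',atz(W,(8,180),.03).round(4)); o,R=st();z=o['ee_pos'][2]-.0525;print(z)
print('tip w',atz(W,(240+172/4,170+235/4),z).round(4),'tip v',atz(V,(332,242.3),z).round(4), 'exp',o['ee_pos'],proj(S,[*o['ee_pos'][:2],z]))
# recess in initial
E
```

```text
hole w [0.4416 0.271  0.05  ]
hole s [0.4399 0.2706 0.05  ]
hole v [0.4393 0.2733 0.05  ]
rec w [0.4402 0.0144 0.03  ]
0.1252358481989052
tip w [0.4433 0.2695 0.1252] tip v [0.4388 0.2684 0.1252] exp [0.4388921  0.270142   0.17773585] [[183.55897171 183.57157814]]
```

View pics/s5c.png

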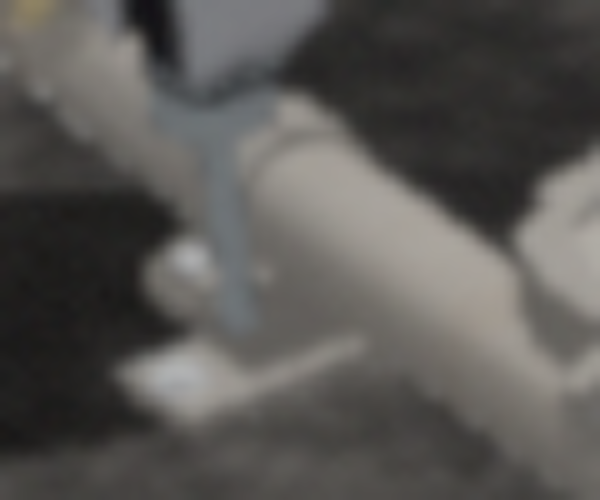

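Emit:
play_rows(
  deltas=[
    [[0, -12, -0.7, 0, 0, 0, 10], [0, -28, -1.7, 0, 0, 0, 10], [0, -30, -1.8, 0, 0, 0, 10], [0, -30, -1.8, 0, 0, 0, 10], [0, -30, -1.8, 0, 0, 0, 10], [0, -30, -1.8, 0, 0, 0, 10], [0, -30, -1.8, 0, 0, 0, 10], [0, -30, -1.8, 0, 0, 0, 10], [0, -24, -1.5, 0, 0, 0, 10], [0, -11.5, -0.7, 0, 0, 0, 10]],
  ],
)

```text
time_s: 5.8
ee_pos: [0.4376, 0.0124, 0.1781]
eef_rot: [-2.91, 1.57, -2.856]
force: [-0.4, -0.5, -0.9]
grip_width: 0.0157
```

Emit:
play_rows(
  deltas=[
    [[0, 0, 0, 0.08, 0, 0, 10], [0, 0, 0, 0.1, 0, 0, 10], [0, 0, 0, 0.1, 0, 0, 10], [0, 0, 0, 0.027, 0, 0, 10], [10, 0, 0, 0, 0, 0, 10], [20, 0, 0, 0, 0, 0, 10], [15, 0, 0, 0, 0, 0, 10], [5, 0, 0, 0, 0, 0, 10], [0, 0, 0, 0, 0, 0, 10], [0, 0, 0, 0, 0, 0, 10]],
  ],
)

```text
time_s: 6.8
ee_pos: [0.4384, 0.0144, 0.1288]
eef_rot: [0.183, 1.57, -0.067]
force: [-0.6, 0.2, 0.2]
grip_width: 0.0159
```

```bash
python3 - <<'E'
from h import *
import pickle
for n in ('wrist','side','scene'):
    c=cam(n);pickle.dump(c,open(n+'6.pkl','wb')); save(c,f'pics/{n}6.png')
go([.4378,.0141,.1125],np.radians(75.6)); o,R=st(); print(o['force'])
E
```

```text
t 6.95 pos [0.4385 0.0143 0.129 ] F [-1.31 -0.27 -0.42] w 0.0158
yaw of y 75.65 tilt 0.06
shift tool mm (old axes) [16.5 -0.4 -0.6]
rotvec [ 0.0009  0.0011 -0.0002]
[-1.30813241 -0.26767416 -0.41700128]
```

View pics/wrist6.png

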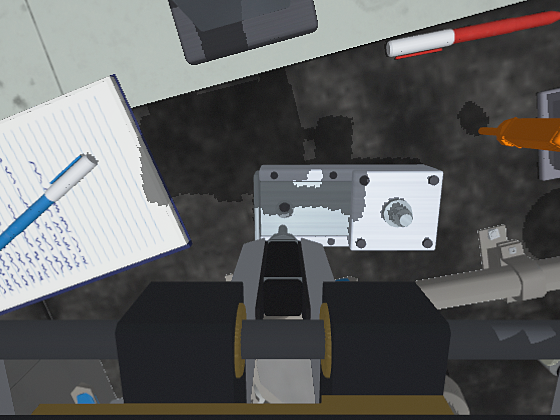

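View pics/scene6.png

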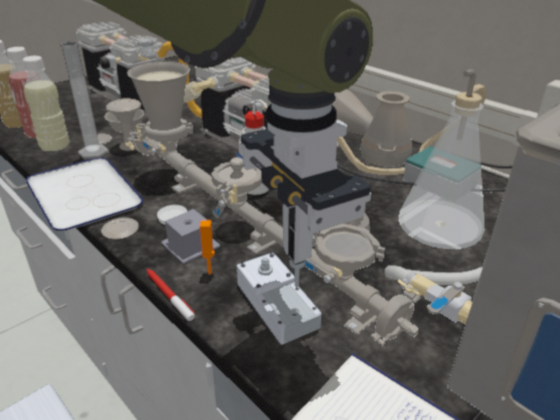

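View pics/side6.png

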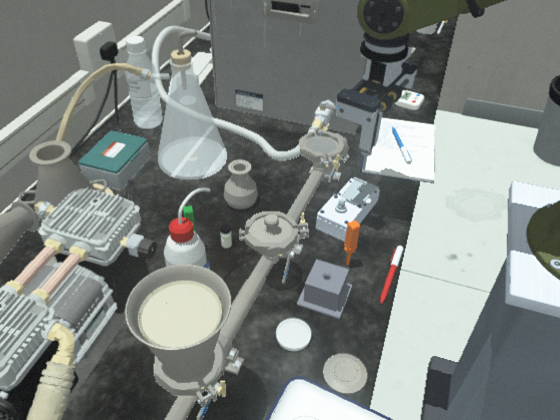

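Emit:
play_rows(
  deltas=[
    [[8, 0, 0, 0, 0, 0, 10], [14, -0.4, -0.6, 0, 0, 0, 10], [8, 0, 0, 0, 0, 0, 10], [4, 0, 0, 0, 0, 0, 10], [0, 0, 0, 0, 0, 0, 10], [0, 0, 0, 0, 0, 0, 10]],
  ],
)

```text
time_s: 7.55
ee_pos: [0.4377, 0.0141, 0.0947]
eef_rot: [0.195, 1.57, -0.056]
force: [0.2, -0.4, -0.6]
grip_width: 0.0159
```

```bash
python3 - <<'E'
from h import *
import pickle
W,S,V=[cam(n) for n in ('wrist','scene','side')]
for n,c in zip(('wrist','scene','side'),(W,S,V)): pickle.dump(c,open(n+'7.pkl','wb'))
def cr(c,b,s):
    x0,y0,x1,y1=b; return cv2.resize(c['img'][y0:y1,x0:x1,::-1],s,interpolation=cv2.INTER_CUBIC)
cv2.imwrite('pics/w7.png',cr(W,(230,170,350,260),(800,600)))
cv2.imwrite('pics/s7.png',np.hstack([cr(S,(265,255,325,345),(400,600)),cr(V,(335,130,395,220),(400,600))]))
go([.4378,.0141,.0945],np.radians(75.6)); o,R=st(); print(o['force'])
E
```

```text
t 7.7 pos [0.4377 0.0141 0.0948] F [-1.16  0.18 -2.  ] w 0.0155
yaw of y 75.63 tilt 0.04
shift tool mm (old axes) [0.3 0.  0.1]
rotvec [ 0.0005  0.0007 -0.0001]
[-1.15815491  0.1826309  -1.99976971]
```

View pics/w7.png

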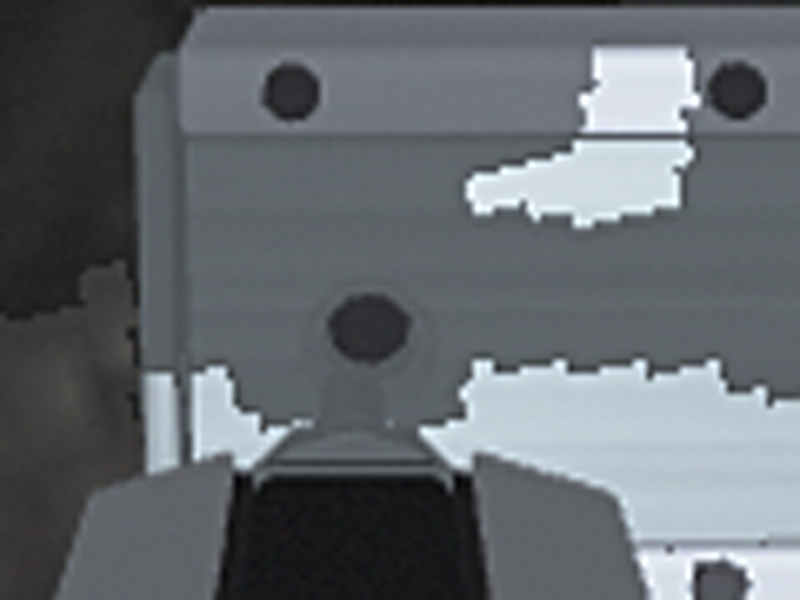

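View pics/s7.png

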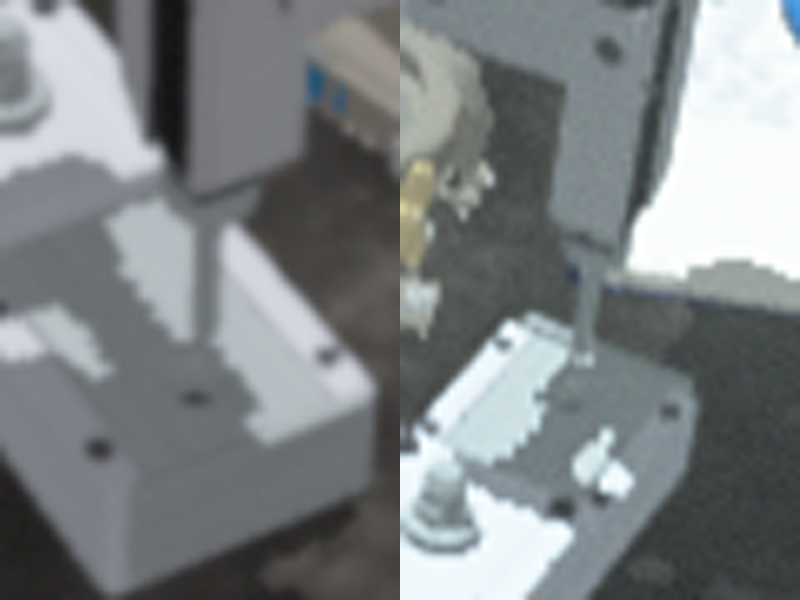

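```bash
python3 - <<'E'
from h import *
import pickle
W,S,V=[pickle.load(open(n+'7.pkl','rb')) for n in ('wrist','scene','side')]
for n,c,t,h in (('w',W,(230+355/6.667,170+386/6.667),(285.5,219.2)),('s',S,(295.45,306),(294.55,314.7)),('v',V,(362.45,184),(360,190.3))):
    a=atz(c,t,.0423);b=atz(c,h,.03); print(n,'tip',a.round(4),'hole',b.round(4),'diff',(b-a)[:2].round(4))
    print('pred tip px',proj(c,[.4377,.0141,.0423]).round(1),t)
E
```

```text
w tip [0.4404 0.0128 0.0423] hole [0.4382 0.015  0.03  ] diff [-0.0021  0.0022]
pred tip px [[284.2 223.8]] (283.2473376331184, 227.89710514474277)
s tip [0.438  0.0136 0.0423] hole [0.4343 0.0113 0.03  ] diff [-0.0036 -0.0023]
pred tip px [[295.1 305.9]] (295.45, 306)
v tip [0.4359 0.0142 0.0423] hole [0.438  0.0198 0.03  ] diff [0.0021 0.0056]
pred tip px [[361.6 183.8]] (362.45, 184)
```

```bash
python3 - <<'E'
from h import *
import pickle
def cr(c,b,s):
    x0,y0,x1,y1=b; im=c['img'][y0:y1,x0:x1,::-1].astype(float); im=np.clip(im*(1.0 if im.mean()>130 else 1.6),0,255).astype(np.uint8); return cv2.resize(im,s,interpolation=cv2.INTER_CUBIC)
A=[]
for k,(b) in (('scene',(275,290,315,330)),('side',(340,170,380,210))):
    A.append(np.hstack([cr(pickle.load(open(f'{k}{i}.pkl','rb')),b,(400,300) if 0 else (300,300)) for i in (0,7)]))
cv2.imwrite('pics/cmp.png',np.vstack(A))
E
```

```text
(no output)
```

View pics/cmp.png

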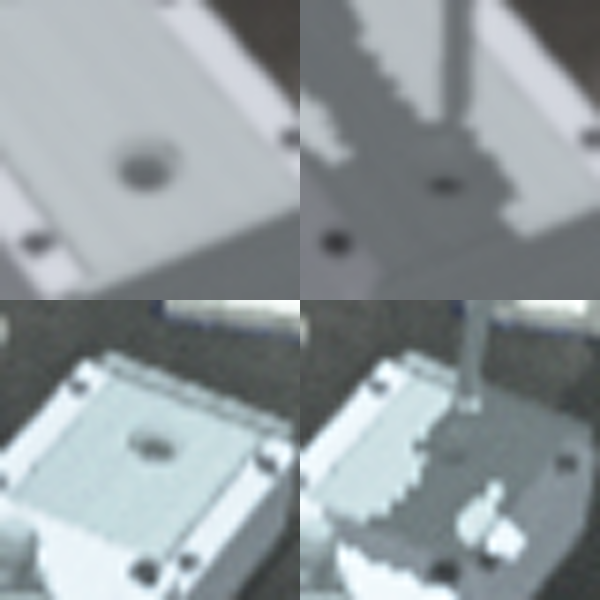

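Emit:
play_rows(
  deltas=[
    [[0, 2, -0.5, 0, 0, 0, 10], [5, 0, 0, 0, 0, 0, 10], [5, 0, 0, 0, 0, 0, 10], [2, 0, 0, 0, 0, 0, 10], [1, 0, 0, 0, 0, 0, 10], [1, 0, 0, 0, 0, 0, 10], [1, 0, 0, 0, 0, 0, 10], [0, 0, 0, 0, 0, 0, 10]],
  ],
)

```text
time_s: 8.5
ee_pos: [0.4375, 0.0161, 0.0794]
eef_rot: [-2.815, 1.571, -3.066]
force: [0.3, 1.2, -0.6]
grip_width: 0.0156
```

```bash
cat > f.py <<'E'
from h import *
import sys
k=int(sys.argv[1]) if len(sys.argv)>1 else 3
F=[];P=[]
for i in range(k):
    if i: viewer.camera('wrist')
    o,R=st(); F.append(o['force']);P.append(o['ee_pos'])
print('t',o['time_s'],'F',np.mean(F,0).round(2),'±',np.std(F,0).round(2),'pos',np.mean(P,0).round(4),'tipz',(np.mean(P,0)[2]-.0525).round(4),'w',o['grip_width'].round(4),'yaw',np.degrees(np.arctan2(R[1,1],R[0,1])).round(2))
E
python3 - <<'E'
from h import *
import pickle
W=cam('wrist'); save(W,'pics/w8.png',(230,170,350,260),6)
S=cam('scene'); save(S,'pics/s8.png',(265,265,325,325),6)
E
python3 f.py
```

```text
Traceback (most recent call last):
  File "f.py", line 8, in <module>
    print('t',o['time_s'],'F',np.mean(F,0).round(2),'±',np.std(F,0).round(2),'pos',np.mean(P,0).round(4),'tipz',(np.mean(P,0)[2]-.0525).round(4),'w',o['grip_width'].round(4),'yaw',np.degrees(np.arctan2(R[1,1],R[0,1])).round(2))
                                                                                                                                                     ^^^^^^^^^^^^^^^^^^^^^
AttributeError: 'float' object has no attribute 'round'
```

View pics/w8.png

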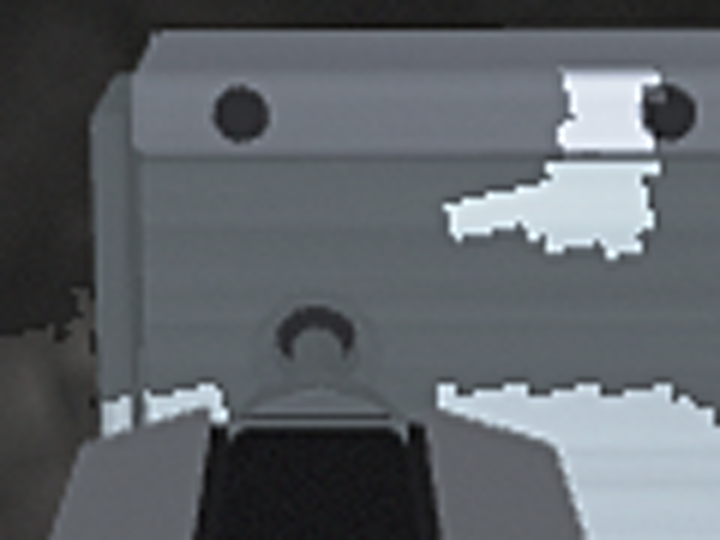

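View pics/s8.png

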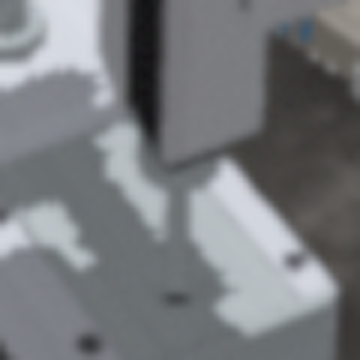

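Emit:
play_rows(
  deltas=[
    [[0, 0, -0.8, 0, 0, 0, 10], [1, 0, 0, 0, 0, 0, 10], [1, 0, 0, 0, 0, 0, 10], [1, 0, 0, 0, 0, 0, 10], [0, 0, 0, 0, 0, 0, 10]],
  ],
)

```text
time_s: 9.2
ee_pos: [0.4366, 0.0164, 0.0763]
eef_rot: [-2.908, 1.57, 3.124]
force: [-0.4, 0.1, 0.5]
grip_width: 0.0158
```

```bash
sed -i "s/o\['grip_width'\].round(4)/round(o['grip_width'],4)/" f.py; python3 f.py 4
```

```text
t 9.35 F [-0.06  0.   -0.26] ± [0.33 0.43 0.73] pos [0.4367 0.0164 0.0764] tipz 0.0239 w 0.0161 yaw 75.63
```

Emit:
play_rows(
  deltas=[
    [[1, 0, 0, 0, 0, 0, 10], [1, 0, 0, 0, 0, 0, 10], [0, 0, 0, 0, 0, 0, 10]],
  ],
)

```text
time_s: 9.65
ee_pos: [0.4366, 0.0164, 0.0743]
eef_rot: [-2.9, 1.571, 3.132]
force: [-0.0, 0.2, -0.5]
grip_width: 0.016
```

```bash
python3 f.py 4
```

```text
t 9.8 F [-0.13  0.35 -0.74] ± [0.46 0.5  0.25] pos [0.4367 0.0164 0.0744] tipz 0.0219 w 0.0157 yaw 75.63
```

Emit:
play_rows(
  deltas=[
    [[1, 0, 0, 0, 0, 0, 10], [0.5, 0, 0, 0, 0, 0, 10], [0, 0, 0, 0, 0, 0, 10]],
  ],
)

```text
time_s: 10.1
ee_pos: [0.4368, 0.0164, 0.073]
eef_rot: [0.164, 1.571, -0.086]
force: [-0.6, 0.2, 0.8]
grip_width: 0.0157
```

```bash
python3 f.py 4
```

```text
t 10.25 F [-0.43  0.1   1.04] ± [0.32 0.61 0.43] pos [0.4368 0.0164 0.073 ] tipz 0.0205 w 0.0157 yaw 75.63
```

Emit:
play_rows(
  deltas=[
    [[0.5, 0, 0, 0, 0, 0, 10], [0.5, 0, 0, 0, 0, 0, 10], [0, 0, 0, 0, 0, 0, 10]],
  ],
)

```text
time_s: 10.55
ee_pos: [0.4368, 0.0163, 0.072]
eef_rot: [0.245, 1.571, -0.006]
force: [0.5, -0.7, 2.0]
grip_width: 0.0158
```

```bash
python3 f.py 4
```

```text
t 10.7 F [ 0.55 -0.02  2.16] ± [0.27 0.51 0.58] pos [0.4368 0.0164 0.072 ] tipz 0.0195 w 0.0157 yaw 75.63
```

Emit:
play_rows(
  deltas=[
    [[0.5, 0, 0, 0, 0, 0, 10], [0.5, 0, 0, 0, 0, 0, 10], [0, 0, 0, 0, 0, 0, 10]],
  ],
)

```text
time_s: 11.0
ee_pos: [0.4368, 0.0164, 0.071]
eef_rot: [0.295, 1.571, 0.044]
force: [1.5, -0.1, 3.9]
grip_width: 0.0155
```

```bash
python3 f.py 4
```

```text
t 11.15 F [ 0.49 -0.08  3.  ] ± [0.62 0.34 0.57] pos [0.4368 0.0164 0.071 ] tipz 0.0185 w 0.0156 yaw 75.63
```

Emit:
play_rows(
  deltas=[
    [[0.5, 0, 0, 0, 0, 0, 10], [0.5, 0, 0, 0, 0, 0, 10], [0.5, 0, 0, 0, 0, 0, 10], [0.5, 0, 0, 0, 0, 0, 10], [0, 0, 0, 0, 0, 0, 10]],
  ],
)

```text
time_s: 11.65
ee_pos: [0.4368, 0.0164, 0.069]
eef_rot: [0.118, 1.571, -0.132]
force: [0.8, 0.5, 5.7]
grip_width: 0.0157
```

```bash
python3 f.py 6
```

```text
t 11.9 F [0.3  0.19 5.67] ± [0.64 0.36 0.36] pos [0.4368 0.0164 0.069 ] tipz 0.0165 w 0.0155 yaw 75.63
```

Emit:
play_rows(
  deltas=[
    [[0.3, 0, 0, 0, 0, 0, 10], [0.2, 0, 0, 0, 0, 0, 10], [0, 0, 0, 0, 0, 0, 10]],
  ],
)

```text
time_s: 12.2
ee_pos: [0.4368, 0.0164, 0.0686]
eef_rot: [0.225, 1.571, -0.025]
force: [-0.1, 0.5, 6.3]
grip_width: 0.0158
```

```bash
python3 f.py 6
```

```text
t 12.45 F [0.16 0.08 6.33] ± [0.58 0.51 0.22] pos [0.4368 0.0164 0.0686] tipz 0.0161 w 0.0158 yaw 75.63
```

Emit:
play_rows(
  deltas=[
    [[0, -0.5, 0, 0, 0, 0, 10], [0, -0.5, 0, 0, 0, 0, 10], [0, -0.5, 0, 0, 0, 0, 10], [0, -0.5, 0, 0, 0, 0, 10], [0, -0.5, 0, 0, 0, 0, 10], [0, -0.5, 0, 0, 0, 0, 10], [0, 0, 0, 0, 0, 0, 10]],
  ],
)

```text
time_s: 13.15
ee_pos: [0.4361, 0.0137, 0.0686]
eef_rot: [1.003, 1.57, 0.753]
force: [0.8, 2.5, 4.8]
grip_width: 0.0158
```

```bash
python3 f.py 4
```

```text
t 13.3 F [0.99 2.45 5.94] ± [0.37 0.49 0.83] pos [0.4361 0.0137 0.0686] tipz 0.0161 w 0.016 yaw 75.63
```

Emit:
play_rows(
  deltas=[
    [[0, -0.5, 0, 0, 0, 0, 10], [0, -0.5, 0, 0, 0, 0, 10], [0, -0.5, 0, 0, 0, 0, 10], [0, -0.5, 0, 0, 0, 0, 10], [0, 0, 0, 0, 0, 0, 10]],
  ],
)

```text
time_s: 13.8
ee_pos: [0.4356, 0.0117, 0.0686]
eef_rot: [1.091, 1.57, 0.84]
force: [-0.4, 2.2, 5.1]
grip_width: 0.0162
```

```bash
python3 f.py 4
```

```text
t 13.95 F [0.36 1.97 5.76] ± [0.51 0.33 0.41] pos [0.4356 0.0117 0.0686] tipz 0.0161 w 0.0158 yaw 75.62
```

Emit:
play_rows(
  deltas=[
    [[0.2, -0.5, 0, 0, 0, 0, 10], [0, -1, 0, 0, 0, 0, 10], [0, -1, 0, 0, 0, 0, 10], [0, -1, 0, 0, 0, 0, 10], [0, -1, 0, 0, 0, 0, 10], [0, -1, 0, 0, 0, 0, 10], [0, -1, 0, 0, 0, 0, 10], [0, -1, 0, 0, 0, 0, 10]],
  ],
)

```text
time_s: 14.75
ee_pos: [0.4338, 0.0045, 0.0685]
eef_rot: [0.993, 1.57, 0.742]
force: [0.2, 2.1, 8.3]
grip_width: 0.016
```

```bash
python3 f.py 3
```

```text
t 14.85 F [0.23 2.34 7.62] ± [0.68 0.23 0.53] pos [0.4338 0.0044 0.0685] tipz 0.016 w 0.0153 yaw 75.62
```

Emit:
play_rows(
  deltas=[
    [[-0.1, -1, 0, 0, 0, 0, 10], [0, -1, 0, 0, 0, 0, 10], [0, -1, 0, 0, 0, 0, 10], [0, -1, 0, 0, 0, 0, 10], [0, -1, 0, 0, 0, 0, 10], [0, -1, 0, 0, 0, 0, 10], [0, -1, 0, 0, 0, 0, 10], [0, -1, 0, 0, 0, 0, 10], [0, -1, 0, 0, 0, 0, 10], [0, -1, 0, 0, 0, 0, 10]],
  ],
)

```text
time_s: 15.85
ee_pos: [0.4313, -0.0052, 0.0685]
eef_rot: [0.94, 1.57, 0.689]
force: [0.8, 2.3, 6.6]
grip_width: 0.016
```

```bash
python3 f.py 3
```

```text
t 15.95 F [0.78 2.05 6.26] ± [0.09 0.31 0.25] pos [ 0.4313 -0.0053  0.0685] tipz 0.016 w 0.0156 yaw 75.62
```

Emit:
play_rows(
  deltas=[
    [[0, -1.2, 0, 0, 0, 0, 10], [0, -1.2, 0, 0, 0, 0, 10], [0, -1.2, 0, 0, 0, 0, 10], [0, -1.2, 0, 0, 0, 0, 10], [0, -1.2, 0, 0, 0, 0, 10], [0, -1.2, 0, 0, 0, 0, 10], [0, -1.2, 0, 0, 0, 0, 10], [0, -1.2, 0, 0, 0, 0, 10], [0, -1.2, 0, 0, 0, 0, 10], [0, -1.2, 0, 0, 0, 0, 10]],
  ],
)

```text
time_s: 16.95
ee_pos: [0.4284, -0.0168, 0.0685]
eef_rot: [0.891, 1.57, 0.64]
force: [0.7, 1.9, 6.5]
grip_width: 0.0155
```

```bash
python3 f.py 3
```

```text
t 17.05 F [0.45 1.79 6.56] ± [0.42 0.13 0.25] pos [ 0.4284 -0.0169  0.0686] tipz 0.0161 w 0.0155 yaw 75.62
```

Emit:
play_rows(
  deltas=[
    [[0, -1, 0, 0, 0, 0, 10], [0, -1, 0, 0, 0, 0, 10], [0, -1, 0, 0, 0, 0, 10], [0, -1, 0, 0, 0, 0, 10], [0, -1, 0, 0, 0, 0, 10], [0, -1, 0, 0, 0, 0, 10], [0, -1, 0, 0, 0, 0, 10], [0, -1, 0, 0, 0, 0, 10]],
  ],
)

```text
time_s: 17.85
ee_pos: [0.4264, -0.0246, 0.0686]
eef_rot: [0.886, 1.57, 0.635]
force: [1.0, 2.8, 6.5]
grip_width: 0.0159
```

```bash
python3 f.py 3
```

```text
t 17.95 F [0.51 2.19 6.36] ± [0.35 0.43 0.14] pos [ 0.4264 -0.0247  0.0686] tipz 0.0161 w 0.0159 yaw 75.62
```

Emit:
play_rows(
  deltas=[
    [[0, -0.5, 0, 0, 0, 0, 10], [0, -0.5, 0, 0, 0, 0, 10], [0, 0, 0, 0, 0, 0, 10]],
  ],
)

```text
time_s: 18.25
ee_pos: [0.4262, -0.0256, 0.0685]
eef_rot: [0.87, 1.57, 0.619]
force: [1.0, 2.0, 6.7]
grip_width: 0.0156
```

```bash
python3 f.py 3; python3 - <<'E'
from h import *
W=cam('wrist'); save(W,'pics/w9.png',(200,160,420,270),3.6)
S=cam('scene'); save(S,'pics/s9.png',(220,240,340,360),5)
E
```

```text
t 18.35 F [1.2  2.21 6.71] ± [0.47 0.18 0.4 ] pos [ 0.4262 -0.0256  0.0686] tipz 0.0161 w 0.016 yaw 75.62
```

View pics/w9.png

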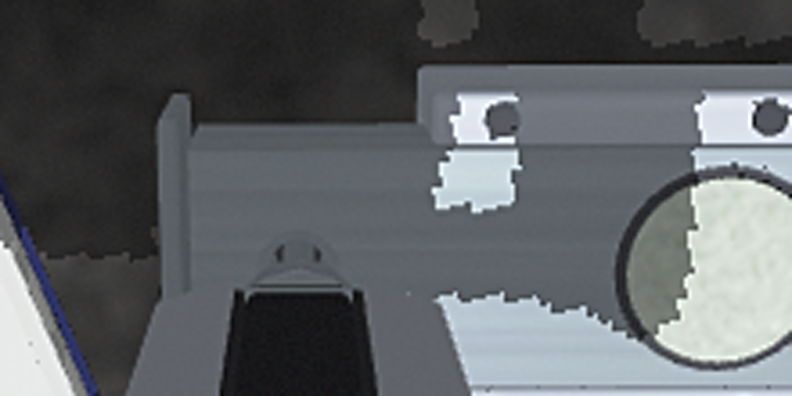

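View pics/s9.png

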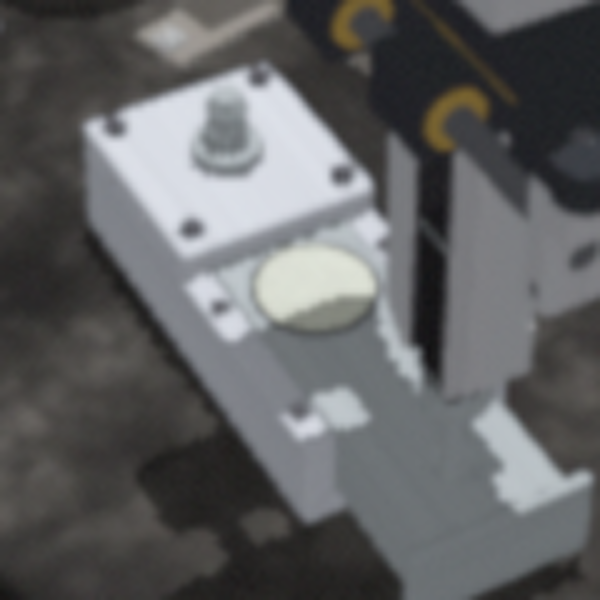

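Emit:
play_rows(
  deltas=[
    [[0, -0.5, 0, 0, 0, 0, 10], [0, -0.5, 0, 0, 0, 0, 10], [0, -0.5, 0, 0, 0, 0, 10], [0, -0.5, 0, 0, 0, 0, 10], [0, 0, 0, 0, 0, 0, 10]],
  ],
)

```text
time_s: 18.95
ee_pos: [0.4257, -0.0276, 0.0686]
eef_rot: [0.716, 1.57, 0.465]
force: [0.8, 1.4, 6.3]
grip_width: 0.0159
```

```bash
python3 f.py 3
```

```text
t 19.05 F [0.63 1.41 6.46] ± [0.35 0.05 0.25] pos [ 0.4257 -0.0276  0.0686] tipz 0.0161 w 0.0156 yaw 75.63
```

Emit:
play_rows(
  deltas=[
    [[0, -0.4, 0, 0, 0, 0, 10], [0, -0.3, 0, 0, 0, 0, 10], [0, 0, 0, 0, 0, 0, 10]],
  ],
)

```text
time_s: 19.35
ee_pos: [0.4255, -0.0282, 0.0686]
eef_rot: [0.897, 1.57, 0.646]
force: [0.9, 2.4, 6.3]
grip_width: 0.0155
```

```bash
python3 f.py 3
```

```text
t 19.45 F [0.78 2.33 6.57] ± [0.33 0.26 0.62] pos [ 0.4255 -0.0282  0.0686] tipz 0.0161 w 0.0156 yaw 75.63
```

Emit:
play_rows(
  deltas=[
    [[0, -0.4, 0, 0, 0, 0, 10], [0, -0.3, 0, 0, 0, 0, 10], [0, 0, 0, 0, 0, 0, 10]],
  ],
)

```text
time_s: 19.75
ee_pos: [0.4253, -0.0288, 0.0685]
eef_rot: [0.925, 1.57, 0.674]
force: [1.1, 2.7, 6.8]
grip_width: 0.0156
```

Emit:
play_rows(
  deltas=[
    [[0, -0.3, 0, 0, 0, 0, 10], [0, -0.2, 0, 0, 0, 0, 10], [0, 0, 0, 0, 0, 0, 10]],
  ],
)

```text
time_s: 20.05
ee_pos: [0.4252, -0.0294, 0.0685]
eef_rot: [0.935, 1.57, 0.684]
force: [1.7, 2.0, 6.1]
grip_width: 0.0155
```

```bash
python3 f.py 3
```

```text
t 20.15 F [1.4  2.19 6.36] ± [0.24 0.11 0.25] pos [ 0.4252 -0.0293  0.0685] tipz 0.016 w 0.0161 yaw 75.62
```

Emit:
play_rows(
  deltas=[
    [[0, -0.3, 0, 0, 0, 0, 10], [0, -0.2, 0, 0, 0, 0, 10], [0, 0, 0, 0, 0, 0, 10]],
  ],
)

```text
time_s: 20.45
ee_pos: [0.4251, -0.0297, 0.0685]
eef_rot: [1.011, 1.57, 0.76]
force: [0.8, 4.0, 5.6]
grip_width: 0.0156
```

```bash
python3 f.py 3
```

```text
t 20.55 F [0.66 2.99 6.01] ± [0.14 0.78 0.26] pos [ 0.4251 -0.0297  0.0685] tipz 0.016 w 0.0158 yaw 75.62
```

Emit:
play_rows(
  deltas=[
    [[0, -0.2, 0, 0, 0, 0, 10], [0, -0.2, 0, 0, 0, 0, 10], [0, 0, 0, 0, 0, 0, 10]],
  ],
)

```text
time_s: 20.85
ee_pos: [0.425, -0.0299, 0.0685]
eef_rot: [1.209, 1.569, 0.958]
force: [1.6, 5.8, 5.8]
grip_width: 0.0159
```

```bash
python3 f.py 3
```

```text
t 20.95 F [2.05 5.25 5.7 ] ± [0.39 0.5  0.21] pos [ 0.425  -0.0299  0.0685] tipz 0.016 w 0.0156 yaw 75.62
```

The slide is at its stop: the push force has risen to about 5.6 N. Next I back off inside the recess and lift straight out.

Emit:
play_rows(
  deltas=[
    [[0, 0.5, 0, 0, 0, 0, 10], [0, 0.5, 0, 0, 0, 0, 10], [0, 0.5, 0, 0, 0, 0, 10], [0, 0.5, 0, 0, 0, 0, 10], [-1, 0, 0, 0, 0, 0, 10], [-2, 0, 0, 0, 0, 0, 10], [-3, 0, 0, 0, 0, 0, 10], [-4, 0, 0, 0, 0, 0, 10], [-6, 0, 0, 0, 0, 0, 10], [-6, 0, 0, 0, 0, 0, 10]],
  ],
)

```text
time_s: 21.95
ee_pos: [0.425, -0.0284, 0.0907]
eef_rot: [3.119, 1.57, 2.868]
force: [0.5, -0.0, -0.9]
grip_width: 0.0157
```

Emit:
play_rows(
  deltas=[
    [[-10, 0, 0, 0, 0, 0, 10], [-16, 0, 0, 0, 0, 0, 10], [-20, 0, 0, 0, 0, 0, 10], [-20, 0, 0, 0, 0, 0, 10], [-14, 0, 0, 0, 0, 0, 10], [-6, 0, 0, -0.07, 0, 0, 10], [0, 0, 0, -0.1, 0, 0, 10], [0, 0, 0, -0.1, 0, 0, 10], [0, 0, 0, -0.037, 0, 0, 10], [0, 0, 0, 0, 0, 0, 10]],
  ],
)

```text
time_s: 22.95
ee_pos: [0.4252, -0.0285, 0.1769]
eef_rot: [-0.27, 1.57, -0.214]
force: [-0.1, -0.1, -0.0]
grip_width: 0.0158
```

```bash
python3 f.py 2;python3 - <<'E'
from h import *
W=cam('wrist'); save(W,'pics/w10.png')
S=cam('scene'); save(S,'pics/s10.png',(200,140,360,380),2.5)
go([.4395,.2705,.1777],np.radians(93.2))
E
```

```text
t 23.0 F [-0.03 -0.12 -0.52] ± [0.08 0.   0.52] pos [ 0.4252 -0.0285  0.1769] tipz 0.1244 w 0.016 yaw 93.16
t 23.1 pos [ 0.4252 -0.0285  0.1766] F [-0.18  0.75 -0.6 ] w 0.0157
yaw of y 93.15 tilt 0.01
shift tool mm (old axes) [ -1.1 297.7  30.7]
rotvec [-0.0009  0.0002  0.    ]
```

View pics/w10.png

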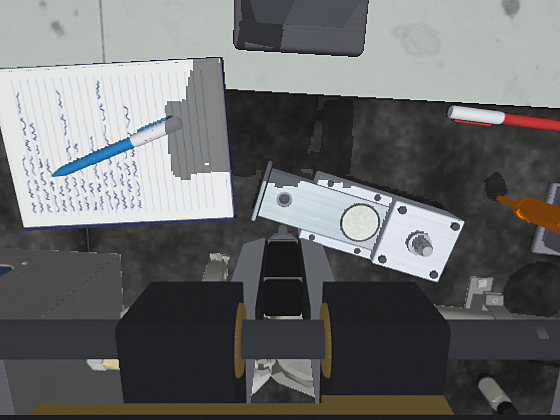

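View pics/s10.png

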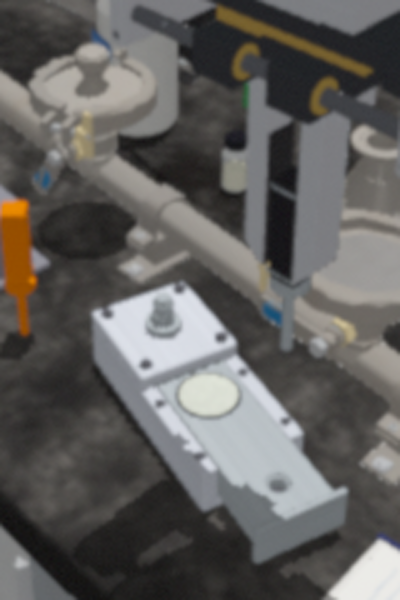

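Emit:
play_rows(
  deltas=[
    [[0, 14, 1.4, 0, 0, 0, 10], [0, 32, 3.3, 0, 0, 0, 10], [0, 34, 3.5, 0, 0, 0, 10], [0, 34, 3.5, 0, 0, 0, 10], [0, 34, 3.5, 0, 0, 0, 10], [0, 34, 3.5, 0, 0, 0, 10], [0, 34, 3.5, 0, 0, 0, 10], [0, 34, 3.5, 0, 0, 0, 10], [0, 32, 3.3, 0, 0, 0, 10], [0, 15.5, 1.6, 0, 0, 0, 10]],
  ],
)

```text
time_s: 24.1
ee_pos: [0.4388, 0.2723, 0.1763]
eef_rot: [2.885, 1.571, 2.942]
force: [0.4, -0.1, -1.6]
grip_width: 0.0153
```

Emit:
play_rows(
  deltas=[
    [[10, 0, 0, 0, 0, 0, 10], [20, 0, 0, 0, 0, 0, 10], [16, 0, 0, 0, 0, 0, 10], [8, 0, 0, 0, 0, 0, 10], [4, 0, 0, 0, 0, 0, 10], [0, 0, 0, 0, 0, 0, 10]],
  ],
)

```text
time_s: 24.7
ee_pos: [0.4392, 0.2697, 0.1182]
eef_rot: [-2.493, 1.57, -2.438]
force: [0.1, -0.8, -0.0]
grip_width: 0.0155
```

```bash
python3 - <<'E'
from h import *
W,S,V=[cam(n) for n in ('wrist','scene','side')]
def cr(c,b,s):
    x0,y0,x1,y1=b; return cv2.resize(c['img'][y0:y1,x0:x1,::-1],s,interpolation=cv2.INTER_CUBIC)
cv2.imwrite('pics/w11.png',cr(W,(230,150,350,240),(800,600)))
cv2.imwrite('pics/s11.png',np.hstack([cr(S,(160,170,220,260),(400,600)),cr(V,(300,210,360,300),(400,600))]))
go([.4392,.2703,.118],np.radians(93.2))
z=st()[0]['ee_pos'];print(proj(W,[*z[:2],z[2]-.0525]))
E
```

```text
t 24.85 pos [0.4394 0.2703 0.119 ] F [ 0.08 -0.14 -0.59] w 0.0155
yaw of y 93.21 tilt 0.06
shift tool mm (old axes) [ 1.   0.1 -0.2]
rotvec [ 0.0002  0.001  -0.0004]
[[285.55037255 225.10380475]]
```

View pics/w11.png

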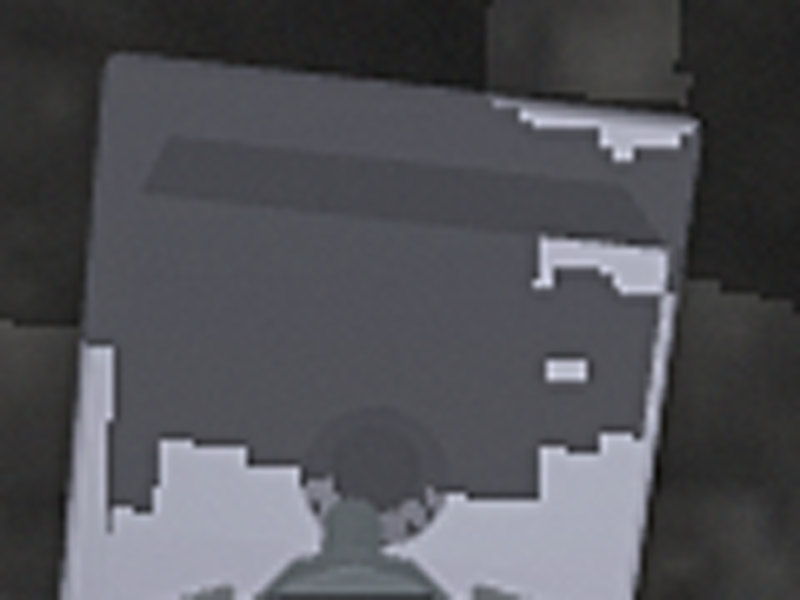

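View pics/s11.png

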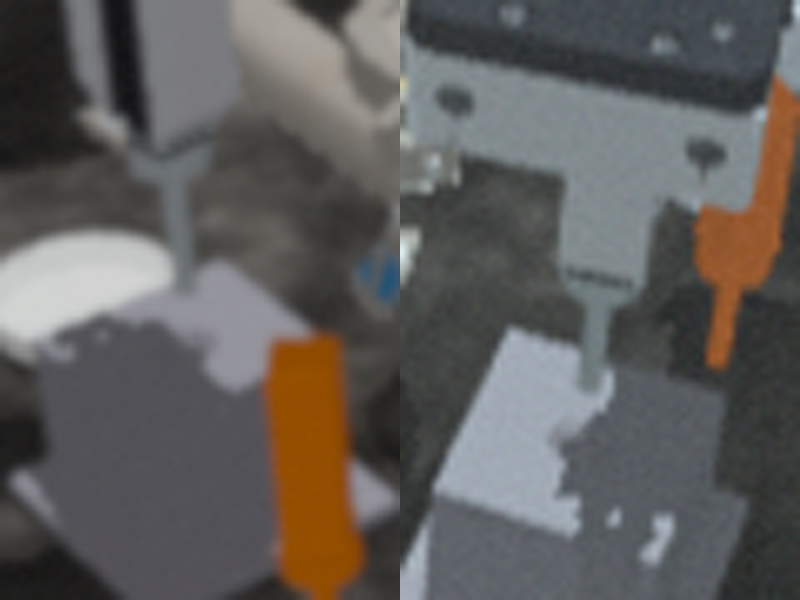

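```bash
python3 - <<'E'
from h import *
W,S,V=[cam(n) for n in ('wrist','scene','side')]
o,R=st();z=o['ee_pos'];print(z)
h={'w':(230+376/6.667,150+462/6.667),'s':(188.4,222),'v':(326.8,277)}
for n,c,t in (('w',W,(230+352/6.667,150+520/6.667)),('s',S,(187.45,213.3)),('v',V,(328.5,267.7))):
    a=atz(c,t,.0662);b=atz(c,h[n],.05); print(n,a.round(4),b.round(4),(b-a).round(4)[:2])
E
```

```text
[0.43923332 0.27031955 0.1187854 ]
w [0.4422 0.2691 0.0662] [0.4405 0.2716 0.05  ] [-0.0017  0.0025]
s [0.4411 0.2724 0.0662] [0.4399 0.2706 0.05  ] [-0.0011 -0.0017]
v [0.4394 0.2675 0.0662] [0.4393 0.2733 0.05  ] [-0.0001  0.0058]
```

Emit:
play_rows(
  deltas=[
    [[0, 1.5, -0.4, 0, 0, 0, 10], [5, 0, 0, 0, 0, 0, 10], [5, 0, 0, 0, 0, 0, 10], [4, 0, 0, 0, 0, 0, 10], [2, 0, 0, 0, 0, 0, 10], [0, 0, 0, 0, 0, 0, 10]],
  ],
)

```text
time_s: 25.6
ee_pos: [0.4384, 0.2717, 0.1019]
eef_rot: [-2.728, 1.57, -2.672]
force: [-0.4, 0.4, -1.1]
grip_width: 0.0158
```

```bash
python3 f.py 1; python3 - <<'E'
from h import *
W,S,V=[cam(n) for n in ('wrist','scene','side')]
def cr(c,b,s):
    x0,y0,x1,y1=b; return cv2.resize(cv2.convertScaleAbs(c['img'][y0:y1,x0:x1,::-1],alpha=1.4),s,interpolation=cv2.INTER_CUBIC)
cv2.imwrite('pics/w12.png',cr(W,(255,190,315,235),(800,600)))
cv2.imwrite('pics/s12.png',np.hstack([cr(S,(160,170,220,260),(400,600)),cr(V,(300,210,360,300),(400,600))]))
E
```

```text
t 25.6 F [-0.44  0.45 -1.13] ± [0. 0. 0.] pos [0.4384 0.2717 0.1019] tipz 0.0494 w 0.0158 yaw 93.22
```

View pics/w12.png

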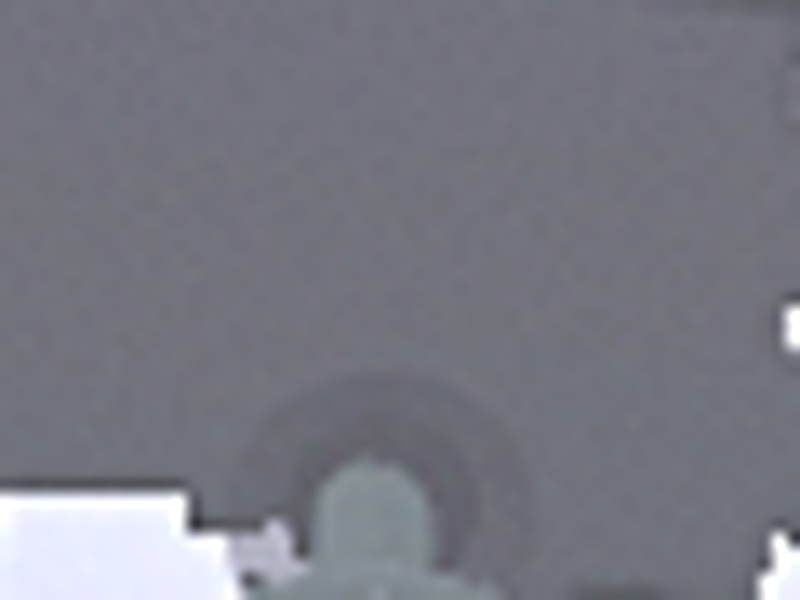

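View pics/s12.png

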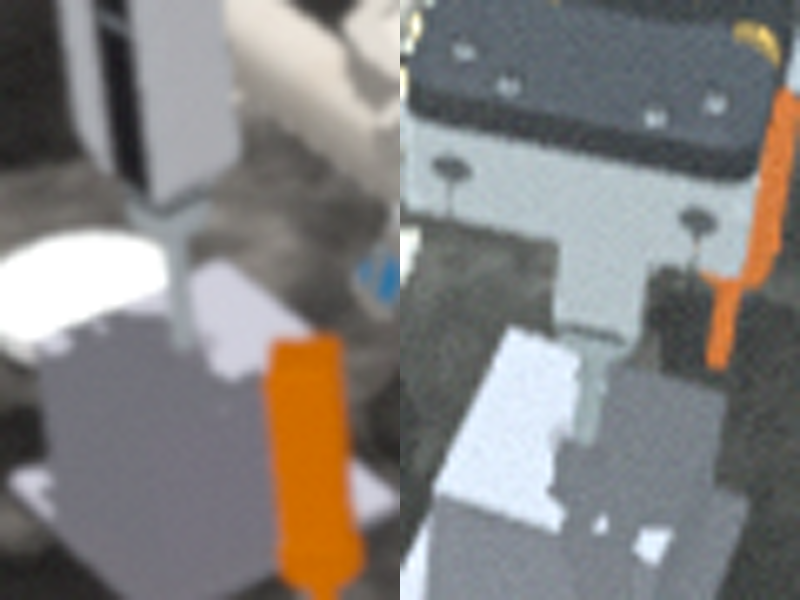

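Emit:
play_rows(
  deltas=[
    [[1, 0.6, 0, 0, 0, 0, 10], [2, 0, 0, 0, 0, 0, 10], [3, 0, 0, 0, 0, 0, 10], [3, 0, 0, 0, 0, 0, 10], [3, 0, 0, 0, 0, 0, 10], [0, 0, 0, 0, 0, 0, 10]],
  ],
)

```text
time_s: 26.35
ee_pos: [0.4383, 0.2722, 0.0898]
eef_rot: [-2.709, 1.57, -2.652]
force: [-0.3, -0.5, -0.9]
grip_width: 0.0161
```

```bash
python3 f.py 3
```

```text
t 26.45 F [ 0.15  0.2  -0.21] ± [0.42 0.51 0.52] pos [0.4384 0.2723 0.0901] tipz 0.0376 w 0.0156 yaw 93.22
```

In the hole freely. Continuing down.

Emit:
play_rows(
  deltas=[
    [[3, 0, 0, 0, 0, 0, 10], [4, 0, 0, 0, 0, 0, 10], [4, 0, 0, 0, 0, 0, 10], [4, 0, 0, 0, 0, 0, 10], [4, 0, 0, 0, 0, 0, 10], [3, 0, 0, 0, 0, 0, 10], [2, 0, 0, 0, 0, 0, 10], [0, 0, 0, 0, 0, 0, 10]],
  ],
)

```text
time_s: 27.25
ee_pos: [0.4385, 0.2723, 0.0661]
eef_rot: [-2.695, 1.57, -2.639]
force: [0.6, -0.7, -1.1]
grip_width: 0.0158
```

```bash
python3 f.py 3
```

```text
t 27.35 F [ 0.25  0.23 -0.93] ± [0.43 0.64 0.39] pos [0.4385 0.2723 0.0662] tipz 0.0137 w 0.016 yaw 93.22
```

Emit:
play_rows(
  deltas=[
    [[1, 0, 0, 0, 0, 0, 10], [0.5, 0, 0, 0, 0, 0, 10], [0.5, 0, 0, 0, 0, 0, 10], [0, 0, 0, 0, 0, 0, 10]],
  ],
)

```text
time_s: 27.75
ee_pos: [0.4385, 0.2723, 0.0643]
eef_rot: [-2.191, 1.571, -2.135]
force: [-0.5, 0.4, -0.9]
grip_width: 0.0152
```

```bash
python3 f.py 3
```

```text
t 27.85 F [-0.28  0.12 -0.88] ± [0.28 0.34 0.19] pos [0.4385 0.2723 0.0643] tipz 0.0118 w 0.0158 yaw 93.22
```

Emit:
play_rows(
  deltas=[
    [[0.4, 0, 0, 0, 0, 0, 10], [0.3, 0, 0, 0, 0, 0, 10], [0, 0, 0, 0, 0, 0, 10]],
  ],
)

```text
time_s: 28.15
ee_pos: [0.4385, 0.2723, 0.0636]
eef_rot: [-2.807, 1.571, -2.751]
force: [0.3, -0.2, -0.5]
grip_width: 0.0158
```

```bash
python3 f.py 3
```

```text
t 28.25 F [-0.34 -0.52 -0.44] ± [0.44 0.79 0.07] pos [0.4385 0.2723 0.0636] tipz 0.0111 w 0.0157 yaw 93.22
```

Emit:
play_rows(
  deltas=[
    [[0.4, 0, 0, 0, 0, 0, 10], [0, 0, 0, 0, 0, 0, 10]],
  ],
)

```text
time_s: 28.45
ee_pos: [0.4386, 0.2724, 0.0635]
eef_rot: [0.378, 1.571, 0.434]
force: [-1.5, -0.3, 2.9]
grip_width: 0.0155
```

```bash
python3 f.py 3
```

```text
t 28.55 F [-1.32 -0.88  3.94] ± [0.39 0.43 0.92] pos [0.4386 0.2724 0.0634] tipz 0.0109 w 0.0157 yaw 93.22
```

Emit:
play_rows(
  deltas=[
    [[0, 0, 0, 0, 0, 0, 18], [0, 0, 0, 0, 0, 0, 22], [0, 0, 0, 0, 0, 0, 30], [0, 0, 0, 0, 0, 0, 40], [0, 0, 0, 0, 0, 0, 46], [0, 0, 0, 0, 0, 0, 46], [0, 0, 0, 0, 0, 0, 46]],
  ],
)

```text
time_s: 29.25
ee_pos: [0.4386, 0.2723, 0.0632]
eef_rot: [-1.3, 1.571, -1.244]
force: [-0.1, -0.3, 1.0]
grip_width: 0.0458
```

```bash
python3 - <<'E'
from h import *
W=cam('wrist'); save(W,'pics/w13.png',(180,150,400,315),3.3); go([.4385,.2723,.0636])
E
```

```text
t 29.3 pos [0.4386 0.2723 0.0632] F [-0.4  -0.09 -1.09] w 0.0462
yaw of y 93.22 tilt 0.0
shift tool mm (old axes) [-0.4 -0.  -0.1]
```

View pics/w13.png

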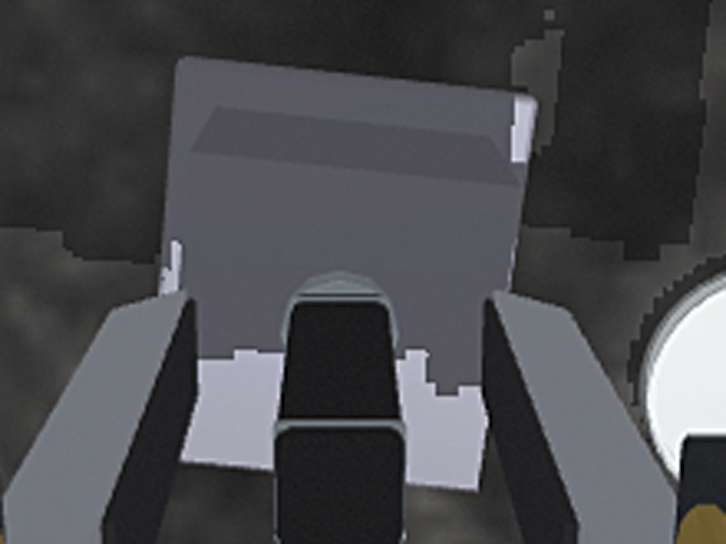

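The collar touched the top (4 N) and the handle stands free between the fingers. Retreating upward.

Emit:
play_rows(
  deltas=[
    [[-5, 0, 0, 0, 0, 0, 46], [-12, 0, 0, 0, 0, 0, 46], [-16, 0, 0, 0, 0, 0, 46], [-20, 0, 0, 0, 0, 0, 46], [-20, 0, 0, 0, 0, 0, 46], [-20, 0, 0, 0, 0, 0, 46], [-20, 0, 0, 0, 0, 0, 46], [-15, 0, 0, 0, 0, 0, 46], [-6, 0, 0, 0, 0, 0, 46], [0, 0, 0, 0, 0, 0, 46]],
  ],
)

```text
time_s: 30.3
ee_pos: [0.4388, 0.2725, 0.1983]
eef_rot: [0.426, 1.569, 0.482]
force: [-0.5, -0.6, 0.3]
grip_width: 0.0461
```

```bash
python3 - <<'E'
from h import *
W,S,V=[cam(n) for n in ('wrist','scene','side')]
def cr(c,b,s):
    x0,y0,x1,y1=b; return cv2.resize(c['img'][y0:y1,x0:x1,::-1],s,interpolation=cv2.INTER_CUBIC)
cv2.imwrite('pics/w14.png',W['img'][:,:,::-1])
cv2.imwrite('pics/s14.png',np.hstack([cr(S,(150,170,350,370),(400,400)),cr(V,(260,160,410,310),(400,400))]))
go([0,0,0])
for c,n in ((S,'s'),(V,'v')): print(n,proj(c,[[.4392,.271,.111],[.4392,.271,.056]]).round(1).tolist())
E
```

```text
t 30.45 pos [0.4383 0.2722 0.1966] F [ 0.76  0.4  -0.08] w 0.0457
yaw of y 93.22 tilt 0.06
shift tool mm (old axes) [ 197.2 -247.  -452.7]
s [[184.3, 191.0], [187.6, 219.1]]
v [[330.5, 249.9], [327.6, 273.5]]
```

View pics/w14.png

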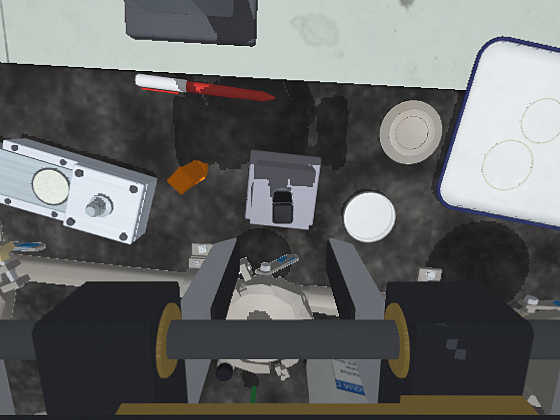

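View pics/s14.png

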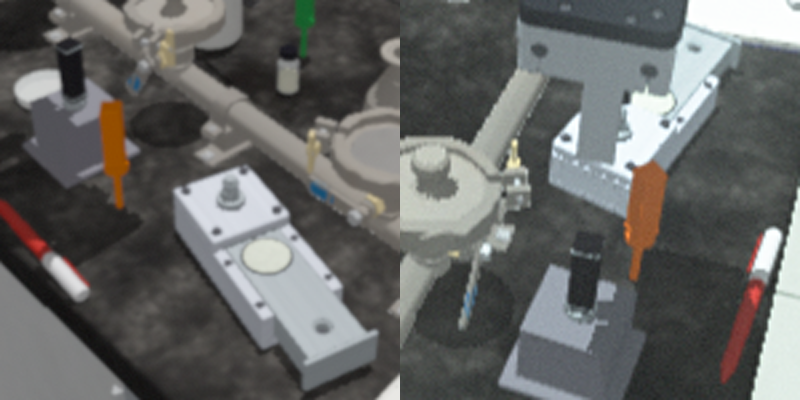

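```bash
python3 - <<'E'
from h import *
S=cam('scene'); a=atz(S,(311.5,333),.03); b=atz(S,(294.7,311.9),.03); print(a.round(4),np.linalg.norm(a-b))
print(hand_in())
E
```

```text
[ 0.4274 -0.0275  0.03  ] 0.04375417689213552
the job is handed in; nothing more can be done
None
```

I did the whole job and handed it in at about 30.5 s. No verdict is reported, so what follows is my own checks.

**What I did:** I took the black-handled pin tool from its stand and felt for the button, which began to yield with the tip about 9.5 mm below the recess mouth. I pressed it to its bottom at about 6–7 N (one reading of 7.6 N). With it held there, I pushed the slide until it met its stop. The push took about 2.2 N along the way and rose to about 5.6 N at the stop. I then backed off, lifted the pin out, and put the tool back until its collar met the stand's top at about 4 N. After that I let go and withdrew upward.

**Last checks:**
- **Slide:** by the scene camera the recess moved 43.8 mm. The stop is at 45 mm and at least 38 mm is needed; the 1.2 mm gap is within the cameras' 2 mm accuracy.
- **Pin tool:** the top of the handle lies within 1 pixel of where it should be with the tool fully home and upright, in both the scene and side views.
- **Petri dish and look-alikes:** the dish, the orange tool and the green tool look unmoved. I judged this by eye and did not measure the dish.
- **Gripper:** it is open and clear above the stand.

**Disagreements:** single-camera estimates of the recess and the stand hole differed by 2–8 mm, mostly because dark hole interiors misled the oblique views. I settled both with close wrist views before going in.

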